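Mark the depth of a leaning blind tube with a collared depth rod

ROBOT

A 6-joint arm with a two-finger parallel gripper is mounted at the origin on a cart in front of the work surface, level with it; the furniture and walls round the work are solid. World frame = base frame: x ahead of the robot, y to its left, z up, the work surface at z = 0. Lengths are in mm, angles in rad, forces in N, time in s.
With the tool pointing down it reaches from about 275 to 725 mm from the base axis. Payload 15.9 kg.
Tool frame: the origin (TCP) lies on the mounting face of the last link; the fingertips stand 173 mm ahead of it and the grasp point (between the pads) lies ahead of it (arm.grasp_offset is the z of the grasp point in the tool frame, in mm); z points along the fingers, y is the direction in which the jaws open and shut (so a half turn about z gives the same grasp; the last joint's range is limited). The gripper opens to 85 mm and grips with 20 to 120 N. Pads are 22 mm wide; open, the fingers measure 114 mm over their backs; the gripper's body (76 mm by 85 mm) begins 54 mm behind the grasp point. The pads swing forward as they close: fully open they stand 13 mm farther back than shut.
Start: joints at [1.122, 0.213, -0.034, 1.323, 0, 1.571], TCP at [216.935, 450.472, 404.706] pointing down, gripper open.
Joint ranges: [-2.98, 2.98], [-0.74, 1.72], [-1.14, 1.35], [-2.1, 2.04], [-1.57, 1.44], [-3.14, 3.14]. Speed limits (rad/s): [1.89, 1.89, 2.39, 2.57, 3.14, 3.14].

INTERFACE

Orientations are given as [roll, pitch, yaw] about the fixed x, y, z axes, in that order (R = Rz(yaw) Ry(pitch) Rx(roll)).
In Python, from plant import arm gives the robot as it stands.
- The arm moves only by the tool play_rows, never from a script. Its argument "moves" is a list of rows, each an object of numbers: "tx", "ty", "tz": the shift along the tool's x, y, z in m; "spin": the turn about the tool's z in degrees. A call has exactly 10 rows; each row shifts and turns the commanded pose from where the row before left it, along the tool's axes as they then stand; what a row does not reach is not made up. A row lasts 1/12 s, in which the tool goes at most 41.7 mm and 7.16 degrees, less where a joint would pass 70% of its speed; a pose out of reach is approached as far as the arm can. A call is refused whole if a number of a shift passes 0.0417 or a number of a turn 7.16, either way. A call with a gripper value outside its range is refused whole. "jaw" is the closure, from 0 (fully open) to 1 (shut), set as the call begins (left out, the last holds). The fingers move at their own pace and stop on an object; the grip force is fixed at half the most. Time passes only in rows, so rows that do not move let the fingers close, or fill a call up. It gives the time, the measured TCP pose, the force and the opening at its end, in the units of the state.
- arm.state(): the state, without advancing time (a new reading comes with each control period).
- arm.camera(name): name is "scene" or "top" or "wrist"; returns (picture, depth): 384x512x3 uint8, red, green, blue; 384x512 float32, mm along the optical axis (not along the pixel's ray), 0 where there is no reading.
- arm.camera_params(name): a dict with "fx", "fy", "cx", "cy" (pixels), "dist" ([k1, k2, p1, p2, k3] as OpenCV has them; the pictures are not rectified), "cam_to_world" (4x4, takes a point from camera to world coordinates). Camera axes: x right, y up, looking along -z (the intrinsics and any distortion apply to the point x, -y, -z); pixel columns grow to the right and rows downward; lengths in mm; the calibration is good to about 2 mm. A picture is of the moment at which its call begins: read the wrist's pose just before it. camera_params takes no time and is no camera call; for the wrist camera it gives the pose at the moment of the call.
- arm.finish_job(): hands the job in, once; it reports no verdict.
Trained networks look in the newest picture that a camera, given by its name, has taken for a name from the list of things; names that differ only in an ending like _2 or _b are one class to them, and where a whole thing is asked for, a point or a joint stands for the part that bears it (a point fixed in the world has none). Each returns a list of dicts, best first, with "p" (0 to 1); they miss things now and then, are a little off and sometimes report something else, mostly with a low value. They report only what shows in the picture. A call takes as long as a camera call.
- arm.trace(target, camera): "region" (384x512 bool, what is visible of it) and "box" ([left, top, right, bottom] in pixels, round what is visible of it).
The state is a dict: "clock": time; "joint_pos": joint angles; "joint_vel": joint speeds; "tau": joint torques, N m; "tcp_pos": TCP position; "orientation": TCP orientation; "contact_force": force on the tool from outside, world axes, zero at the start; "ft_torque": the same for the moment, N m; "opening": finger opening in mm.
Only numpy, scipy, OpenCV 4.12 (cv2) and the standard library are available. Lean on these libraries where they do the work, as an engineer would, in place of code of your own. Each camera call takes 0.05 s, during which the arm holds its last target.

TASK

Push the loose aluminium bar back at both ends until its rear face lies flush against the steel fence. Then take the depth rod (the one with the sliding collar) from its stand, lower it into the bar's leaning tube and press it down until it bottoms on the stop inside, so that the tube's mouth pushes the collar up the rod to mark the depth, and leave it standing there with the collar touching the mouth and the bar still flush. Leave the punch and the other things standing where they are.

Things in the scene. Friction and masses are not known exactly. Their poses are not given: they have to be found in the camera images.
- fence: fixed steel angle on the bench, 260 mm long (along its y), 26 mm tall. Its x points away from the robot; its upright front face, towards the robot, is at x = -3 mm in its frame; origin at bench level. A flat 4 mm flange with screws lies behind the upright
- bar: loose aluminium bar, 50 x 200 x 22 mm (x, y, z), about 0.8 kg with its tube, flat on the bench in front of the fence; origin under its centre, x towards the fence; lying flush its origin is 28 mm in front of the fence's origin
- bar_end_left (a point): point on the bar's rear face, 90 mm to the left (+y) of its middle, 11 mm above the bench
- bar_end_right (a point): point on the bar's rear face, 90 mm to the right (-y) of its middle, 11 mm above the bench
- tube: round tube fixed to the middle of the bar, 26 mm outside, 13.4 mm bore, 68 mm long; its z runs up along the tube's axis, which leans 30 degrees from vertical towards the bar's front (-x, away from the fence); origin on the axis at its foot, 6 mm behind the bar's middle and 20 mm above the bench.
- tube_mouth (a point): centre of the tube's open upper end, on its axis (tube z = 68 mm); about 79 mm above the bench, and 28 mm in front of the bar's middle; axes as the bar's
- stop: steel stop plug inside the tube, 12 mm across, locked at a depth that changes from start to start; z up along the tube's axis
- stop_face (a point): centre of the stop's upper face (stop z = 8 mm), 42 to 60 mm down the tube from its mouth; it holds firm when pressed by some tens of N
- rod: loose steel depth rod, 160 mm long, 10 mm shank with a 7 mm long cone at the tip (5 mm across at its end), and a knurled dark head 16 mm across over its top 32 mm (128 to 160 mm from the tip); 0.08 kg. Origin at the tip, z up along the rod. It stands upright in the stand, tip 25 mm below the stand's top
- rod_tip (a point): the rod's lower end
- collar_under (a point): centre of the underside of the sliding collar on the rod (collar 23 mm across, 12 mm tall). The collar starts 30 to 36 mm above the rod's tip, slides up to 115 mm from the tip, and stays where it is put: about 2 N moves it, more than the rod's weight
- pin_vice: fixed metal vice at the bench's front edge, an obstacle: it rises 52 mm above the bench, from 80 mm in front to 80 mm behind its origin (x) and 31 mm to either side (y); its origin is 90 mm below the bench top
- the_arm_lamp: fixed black lamp over the back of the bench, an obstacle for wrist and gripper: its shade spans from 134 mm in front to 72 mm behind its origin (x) and 103 mm to either side (y), its lower edge 0.32 m above the bench; its arms rise from it
- rod_stand: fixed dark wooden block, 88 x 46 x 30 mm (x, y, z), with two blind holes about 12 mm across and 25 mm deep, at x = +22 and -22 mm of its frame; either may hold the rod; origin under its centre
- powder_bottle: white bottle with a flat cap, 57x69x159 mm, origin under its centre; loose bystander
- punch: plain round punch without a collar, 132 mm long, 10 mm shank, 16 mm head over its top 32 mm; standing in the other hole of the stand, 44 mm from the depth rod; origin at its lower end; loose bystander
- glue_bottle: small bottle with a pointed cap, 29x28x79 mm, origin under its centre; loose bystander
- loupe: black eye loupe, 34 mm across, 30 mm tall, origin under its centre; loose bystander
- dapping_block: brass cube with hollows, 42 mm, origin under its centre; loose bystander

How it is judged:
By the outcome, as a careful person would: the job done as asked, in the order asked, and still so for the second after the job is handed in, with the robot touching nothing.
It also fails if it takes over 72 s, if anything falls off the work surface, if the arm or the gripper's body presses on something with over 40 N, if the wrist force passes 120 N, or if a joint passes its speed limit or range.

## Working session

There is one attempt and no reset: what is moved stays moved. The work goes in short steps, Python scripts to look and compute and a tool call to move; the robot and the scene stay as the last step left them, time stands still between calls to the robot, and variables do not carry over. Pictures are saved under pics/ and viewed, and the job is handed in when it is done.

Besides the shell and the picture viewer there is one more tool, called by a JSON object that holds its "api" and its "payload". play_rows: Moves the arm, as the interface text tells. Its arguments: {"type":"object","properties":{"moves":{"type":"array","items":{"type":"object","properties":{"tx":{"type":"number"},"ty":{"type":"number"},"tz":{"type":"number"},"spin":{"type":"number"}}}},"jaw":{"type":"number"}},"required":["moves"]}

```bash
ls; mkdir -p pics; python3 - <<'E'
from plant import arm
import cv2,numpy as np
print(arm.state()); print(arm.grasp_offset)
for n in ["scene","top","wrist"]:
    p=arm.camera_params(n); print(n,p)
    im,d=arm.camera(n); cv2.imwrite(f"pics/{n}0.png",im[:,:,::-1]); np.save(f"pics/{n}0.npy",d)
    print((d>0).mean(), d.min(), d.max())
E
```

```text
pics
{'clock': 0.0, 'joint_pos': array([ 1.12200516e+00,  2.13350232e-01, -3.50682473e-02,  1.32347728e+00,
       -2.80232588e-05,  1.57079388e+00]), 'joint_vel': array([-0.00067971, -0.00038144, -0.00037102, -0.00042985, -0.00106824,
       -0.00105428]), 'tau': array([ 3.41057108e-03, -6.86149263e+01,  4.87127244e+01,  1.72900676e-02,
        2.28090330e-04, -2.97269601e-06]), 'tcp_pos': array([216.87907293, 450.35381902, 404.21537681]), 'orientation': array([-3.14049322e+00,  2.80205527e-05,  2.69280396e+00]), 'contact_force': array([ 0.35865234, -0.18648865,  0.23952447]), 'ft_torque': array([ 0.00609117,  0.05118034, -0.01809767]), 'opening': 85.8366408604022}
154.70000000000002
scene {'fx': 347.91760573869107, 'fy': 347.91760573869107, 'cx': 257.9238785316069, 'cy': 198.2624304346847, 'dist': array([0.02445133, 0.        , 0.        , 0.        , 0.        ]), 'cam_to_world': array([[ 7.55802242e-01,  4.74948737e-01, -4.50762319e-01,
         1.40169298e+02],
       [-6.54714355e-01,  5.37007276e-01, -5.31951406e-01,
        -7.25023012e+02],
       [-1.05870032e-02,  6.971706
[... 626 characters left out ...]
       [ 0.00000000e+00,  0.00000000e+00,  0.00000000e+00,
         1.00000000e+00]])}
0.9955952962239584 0.0 2158.0461
wrist {'fx': 287.4907059215893, 'fy': 287.4907059215893, 'cx': 257.47514663056296, 'cy': 193.2941788358574, 'dist': array([-0.06984355,  0.        ,  0.        ,  0.        ,  0.        ]), 'cam_to_world': array([[ 4.34901999e-01, -8.51435861e-01, -2.93116404e-01,
         1.42432719e+02],
       [ 9.00477741e-01,  4.11107624e-01,  1.41881501e-01,
         4.86694324e+02],
       [-3.00609323e-04, -3.25649345e-01,  9.45490568e-01,
         3.73525784e+02],
       [ 0.00000000e+00,  0.00000000e+00,  0.00000000e+00,
         1.00000000e+00]])}
0.9960072835286459 0.0 1537.4901
```

View pics/scene0.png

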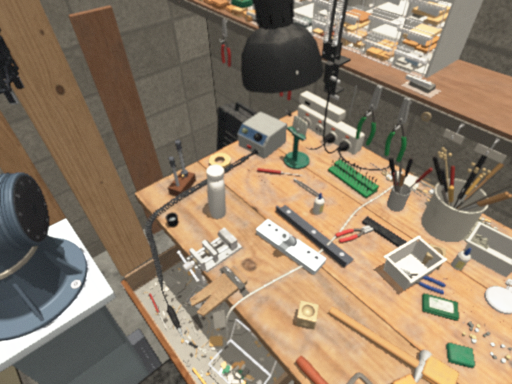

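View pics/top0.png

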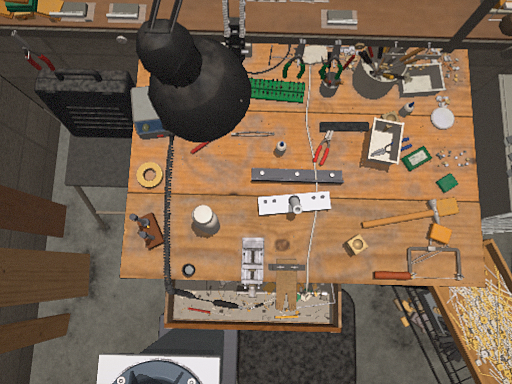

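View pics/wrist0.png

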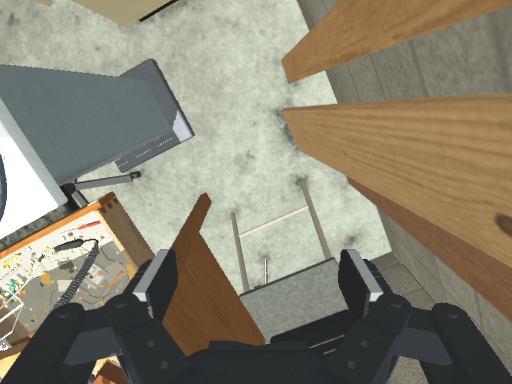

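```bash
cat > h.py <<'E'
import numpy as np,cv2
from plant import arm
def cloud(d,p):
    K=np.array([[p["fx"],0,p["cx"]],[0,p["fy"],p["cy"]],[0,0,1.]])
    h,w=d.shape; u,v=np.meshgrid(np.arange(w),np.arange(h))
    pts=np.stack([u,v],-1).reshape(-1,1,2).astype(np.float64)
    n=cv2.undistortPoints(pts,K,np.array(p["dist"])).reshape(h,w,2)
    P=np.stack([n[...,0]*d,-n[...,1]*d,-d],-1)
    T=np.array(p["cam_to_world"]); W=P@T[:3,:3].T+T[:3,3]
    W[d<=0]=np.nan
    return W
def proj(X,p):
    T=np.linalg.inv(p["cam_to_world"]); X=np.atleast_2d(X)
    c=X@T[:3,:3].T+T[:3,3]; c=c*[1,-1,-1]
    K=np.array([[p["fx"],0,p["cx"]],[0,p["fy"],p["cy"]],[0,0,1.]])
    return cv2.projectPoints(c.reshape(-1,1,3),np.zeros(3),np.zeros(3),K,np.array(p["dist"]))[0].reshape(-1,2)
def ray(uv,p):
    K=np.array([[p["fx"],0,p["cx"]],[0,p["fy"],p["cy"]],[0,0,1.]])
    n=cv2.undistortPoints(np.array(uv,float).reshape(-1,1,2),K,np.array(p["dist"])).reshape(-1,2)
    T=np.array(p["cam_to_world"]); dd=np.c_[n[:,0],-n[:,1],-np.ones(len(n))]@T[:3,:3].T
    return T[:3,3],dd
E
cat > a.py <<'E'
from h import *
names=["bar","fence","tube","rod","punch","rod_stand","pin_vice","powder_bottle","the_arm_lamp","glue_bottle","loupe","dapping_block"]
for cam in ["top","scene"]:
    im,d=np.load(f"pics/{cam}0.npy"),None
    p=arm.camera_params(cam); W=cloud(im,p)
    for n in names:
        r=arm.trace(n,cam)[:2]
        for t in r:
            if t["p"]<.3: continue
            m=t["region"]; w=W[m]; w=w[~np.isnan(w[:,0])]
            np.save(f"pics/m_{cam}_{n}.npy",m) if t is r[0] else 0
            print(cam,n,round(t["p"],2),np.round(t["box"]).tolist(),np.round(np.percentile(w,[2,50,98],axis=0)).tolist())
E
python3 a.py
```

```text
top bar 0.7 [258.0, 195.0, 331.0, 215.0] [[533.0, -441.0, 17.0], [562.0, -344.0, 22.0], [591.0, -256.0, 80.0]]
top fence 0.61 [250.0, 168.0, 341.0, 184.0] [[625.0, -479.0, -1.0], [645.0, -353.0, 5.0], [666.0, -233.0, 28.0]]
top tube 0.66 [288.0, 194.0, 299.0, 210.0] [[529.0, -362.0, 25.0], [553.0, -348.0, 63.0], [581.0, -334.0, 85.0]]
top rod_stand 0.68 [290.0, 194.0, 300.0, 215.0] [[530.0, -359.0, 28.0], [552.0, -347.0, 67.0], [578.0, -335.0, 86.0]]
top rod_stand 0.65 [140.0, 212.0, 163.0, 245.0] [[434.0, 10.0, 2.0], [477.0, 36.0, 30.0], [521.0, 72.0, 40.0]]
top powder_bottle 0.71 [191.0, 206.0, 216.0, 235.0] [[474.0, -144.0, 27.0], [497.0, -118.0, 146.0], [528.0, -84.0, 161.0]]
top dapping_block 0.72 [348.0, 235.0, 369.0, 254.0] [[429.0, -538.0, 7.0], [451.0, -514.0, 38.0], [473.0, -492.0, 46.0]]
scene bar 0.97 [257.0, 221.0, 327.0, 276.0] [[529.0, -451.0, 1.0], [553.0, -365.0, 22.0], [594.0, -257.0, 78.0]]
scene fence 0.59 [273.0, 208.0, 353.0, 264.0] [[623.0, -488.0, 1.0], [629.0, -378.0, 6.0], [664.0, -237.0, 27.0]]
scene tube 0.49 [282.0, 231.0, 296.0, 249.0] [[528.0, -366.0, 2
[... 401 characters left out ...]
[297.0, 299.0, 319.0, 328.0] [[427.0, -547.0, -0.0], [448.0, -524.0, 38.0], [476.0, -498.0, 45.0]]
scene powder_bottle 0.75 [207.0, 166.0, 227.0, 219.0] [[473.0, -147.0, 13.0], [489.0, -135.0, 106.0], [519.0, -98.0, 159.0]]
scene glue_bottle 0.58 [312.0, 195.0, 324.0, 214.0] [[704.0, -325.0, 2.0], [711.0, -316.0, 38.0], [726.0, -301.0, 71.0]]
scene glue_bottle 0.55 [172.0, 143.0, 186.0, 178.0] [[485.0, 41.0, -459.0], [493.0, 48.0, 102.0], [812.0, 778.0, 165.0]]
scene loupe 0.58 [164.0, 214.0, 179.0, 229.0] [[358.0, -86.0, 4.0], [372.0, -72.0, 21.0], [387.0, -54.0, 32.0]]
scene dapping_block 0.74 [297.0, 302.0, 321.0, 324.0] [[427.0, -545.0, 8.0], [447.0, -523.0, 38.0], [474.0, -500.0, 44.0]]
```

```bash
python3 - <<'E'
import cv2,numpy as np
from h import *
a=cv2.imread("pics/top0.png"); b=cv2.imread("pics/scene0.png")
f=lambda im,x,y,w,h,k:cv2.resize(im[y:y+h,x:x+w],None,fx=k,fy=k,interpolation=cv2.INTER_CUBIC)
A=f(a,120,200,60,60,6);B=f(b,155,135,60,60,6)
C=f(a,240,160,110,60,3);C=cv2.resize(C,(660,360));
D=f(b,250,200,110,80,6)[:360]
cv2.imwrite("pics/c1.png",np.hstack([A,B])); cv2.imwrite("pics/c2.png",cv2.resize(C,(720,393)))
pt=arm.camera_params("top");W=cloud(np.load("pics/top0.npy"),pt)
w=W[20:150,130:255].reshape(-1,3); w=w[(w[:,2]>300)]
print(np.percentile(w,[0.5,50,99.5],axis=0).round())
w2=w[w[:,2]<345];print(len(w2), np.percentile(w2,[1,99],axis=0).round())
ps=arm.camera_params("scene");W=cloud(np.load("pics/scene0.npy"),ps)
w=W[20:95,235:330].reshape(-1,3); w=w[(w[:,2]>300)&(w[:,2]<420)&(w[:,0]<900)]
print(np.percentile(w,[0.5,50,99.5],axis=0).round())
E
```

```text
[[ 630. -225.  330.]
 [ 704. -128.  448.]
 [ 890.   28.  583.]]
269 [[ 632. -229.  302.]
 [ 867.   39.  345.]]
[[ 628. -227.  306.]
 [ 679. -181.  386.]
 [ 885.  229.  420.]]
```

View pics/c1.png

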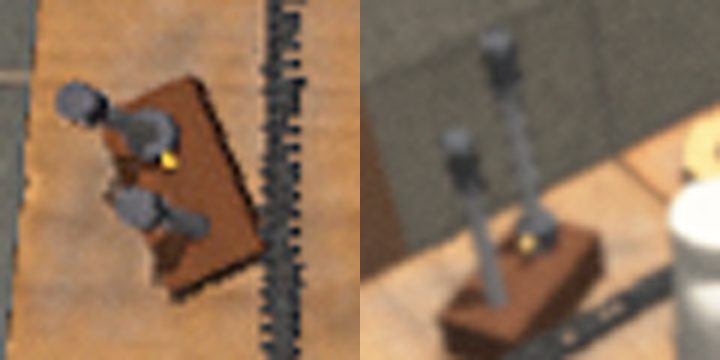

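View pics/c2.png

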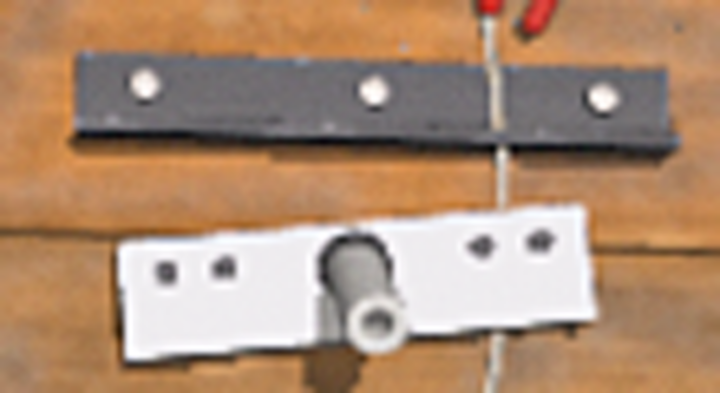

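```bash
cat > plan.py <<'E'
import numpy as np,sys,json
from plant import arm
def plan(target,psi_t=None,rows=None,zfirst=False):
    s=arm.state(); p=np.array(s["tcp_pos"]); psi=s["orientation"][2]
    d=np.array(target)-p
    dpsi=0 if psi_t is None else psi_t-psi
    n=rows or int(np.ceil(max(np.linalg.norm(d)/40,abs(np.degrees(dpsi))/7.0,1)))
    out=[];
    for i in range(n):
        c,sn=np.cos(psi),np.sin(psi)
        st=d/n
        t=[c*st[0]+sn*st[1], sn*st[0]-c*st[1], -st[2]]
        r={k:round(v/1000,4) for k,v in zip(("tx","ty","tz"),t)}
        r["spin"]=round(-np.degrees(dpsi)/n,2); psi+=dpsi/n
        out.append({k:v for k,v in r.items() if v})
    print(n)
    for i in range(0,n,10): print(json.dumps(out[i:i+10]))
if __name__=="__main__":
    a=[float(x) for x in sys.argv[1:]]
    plan(a[:3],np.radians(a[3]) if len(a)>3 else None,int(a[4]) if len(a)>4 else None)
E
python3 plan.py 540 -350 400 0 30
```

```text
30
[{"tx": -0.0213, "ty": -0.0194, "tz": 0.0002, "spin": 5.14}, {"tx": -0.0229, "ty": -0.0174, "tz": 0.0002, "spin": 5.14}, {"tx": -0.0244, "ty": -0.0153, "tz": 0.0002, "spin": 5.14}, {"tx": -0.0257, "ty": -0.013, "tz": 0.0002, "spin": 5.14}, {"tx": -0.0267, "ty": -0.0107, "tz": 0.0002, "spin": 5.14}, {"tx": -0.0276, "ty": -0.0082, "tz": 0.0002, "spin": 5.14}, {"tx": -0.0282, "ty": -0.0057, "tz": 0.0002, "spin": 5.14}, {"tx": -0.0286, "ty": -0.0032, "tz": 0.0002, "spin": 5.14}, {"tx": -0.0288, "ty": -0.0006, "tz": 0.0002, "spin": 5.14}, {"tx": -0.0287, "ty": 0.002, "tz": 0.0002, "spin": 5.14}]
[{"tx": -0.0284, "ty": 0.0046, "tz": 0.0002, "spin": 5.14}, {"tx": -0.0279, "ty": 0.0071, "tz": 0.0002, "spin": 5.14}, {"tx": -0.0271, "ty": 0.0096, "tz": 0.0002, "spin": 5.14}, {"tx": -0.0262, "ty": 0.012, "tz": 0.0002, "spin": 5.14}, {"tx": -0.025, "ty": 0.0143, "tz": 0.0002, "spin": 5.14}, {"tx": -0.0236, "ty": 0.0164, "tz": 0.0002, "spin": 5.14}, {"tx": -0.022, "ty": 0.0185, "tz": 0.0002, "spin": 5.14}, {"tx": -0.0203, "ty": 0.0204, "tz": 0.0002, "spin": 5.14}, {"tx": -0.0184, "ty": 0.0221, "tz": 0.0002, "spin": 5.14}, {"tx": -0.0163, "ty": 0.0237, "tz": 0.0002, "spin": 5.14}]
[{"tx": -0.0141, "ty": 0.0251, "tz": 0.0002, "spin": 5.14}, {"tx": -0.0118, "ty": 0.0262, "tz": 0.0002, "spin": 5.14}, {"tx": -0.0094, "ty": 0.0272, "tz": 0.0002, "spin": 5.14}, {"tx": -0.007, "ty": 0.0279, "tz": 0.0002, "spin": 5.14}, {"tx": -0.0044, "ty": 0.0284, "tz": 0.0002, "spin": 5.14}, {"tx": -0.0019, "ty": 0.0287, "tz": 0.0002, "spin": 5.14}, {"tx": 0.0007, "ty": 0.0288, "tz": 0.0002, "spin": 5.14}, {"tx": 0.0033, "ty": 0.0286, "tz": 0.0002, "spin": 5.14}, {"tx": 0.0058, "ty": 0.0282, "tz": 0.0002, "spin": 5.14}, {"tx": 0.0083, "ty": 0.0275, "tz": 0.0002, "spin": 5.14}]
```

{"api": "play_rows", "payload": {"moves": [{"tx": -0.021,"ty": -0.019,"spin": 5},{"tx": -0.023,"ty": -0.017,"spin": 5},{"tx": -0.024,"ty": -0.015,"spin": 5},{"tx": -0.026,"ty": -0.013,"spin": 5},{"tx": -0.027,"ty": -0.011,"spin": 5},{"tx": -0.028,"ty": -0.008,"spin": 5},{"tx": -0.028,"ty": -0.006,"spin": 5},{"tx": -0.029,"ty": -0.003,"spin": 5},{"tx": -0.029,"ty": -0.001,"spin": 5},{"tx": -0.029,"ty": 0.002,"spin": 5}], "jaw": 1}}

```text
$.moves[0]: bad value
```

{"api": "play_rows", "payload": {"moves": [{"tx": -0.028,"ty": 0.005,"spin": 5},{"tx": -0.028,"ty": 0.007,"spin": 5},{"tx": -0.027,"ty": 0.01,"spin": 5},{"tx": -0.026,"ty": 0.012,"spin": 5},{"tx": -0.025,"ty": 0.014,"spin": 5},{"tx": -0.024,"ty": 0.016,"spin": 5},{"tx": -0.022,"ty": 0.018,"spin": 5},{"tx": -0.02,"ty": 0.02,"spin": 5},{"tx": -0.018,"ty": 0.022,"spin": 5},{"tx": -0.016,"ty": 0.024,"spin": 5}]}}

```text
$.moves[0]: bad value
```

```bash
python3 plan.py 540 -350 400 0 10
```

```text
10
[{"tx": -0.0638, "ty": -0.0581, "tz": 0.0005, "spin": 15.43}, {"tx": -0.077, "ty": -0.039, "tz": 0.0005, "spin": 15.43}, {"tx": -0.0846, "ty": -0.0171, "tz": 0.0005, "spin": 15.43}, {"tx": -0.0861, "ty": 0.006, "tz": 0.0005, "spin": 15.43}, {"tx": -0.0814, "ty": 0.0287, "tz": 0.0005, "spin": 15.43}, {"tx": -0.0708, "ty": 0.0493, "tz": 0.0005, "spin": 15.43}, {"tx": -0.0552, "ty": 0.0664, "tz": 0.0005, "spin": 15.43}, {"tx": -0.0355, "ty": 0.0787, "tz": 0.0005, "spin": 15.43}, {"tx": -0.0133, "ty": 0.0853, "tz": 0.0005, "spin": 15.43}, {"tx": 0.0098, "ty": 0.0858, "tz": 0.0005, "spin": 15.43}]
```

{"api": "play_rows", "payload": {"moves": [{"tx": -0.021,"ty": -0.019,"tz": 0,"spin": 5},{"tx": -0.023,"ty": -0.017,"tz": 0,"spin": 5},{"tx": -0.024,"ty": -0.015,"tz": 0,"spin": 5},{"tx": -0.026,"ty": -0.013,"tz": 0,"spin": 5},{"tx": -0.027,"ty": -0.011,"tz": 0,"spin": 5},{"tx": -0.028,"ty": -0.008,"tz": 0,"spin": 5},{"tx": -0.028,"ty": -0.006,"tz": 0,"spin": 5},{"tx": -0.029,"ty": -0.003,"tz": 0,"spin": 5},{"tx": -0.029,"ty": -0.001,"tz": 0,"spin": 5},{"tx": -0.029,"ty": 0.002,"tz": 0,"spin": 5}], "jaw": 1}}

```text
clock: 2.18
tcp_pos: [328.2, 182.9, 404.9]
orientation: [3.141, -0.0, 1.816]
contact_force: [1.2, -0.0, -0.1]
opening: -0.1
```

{"api": "play_rows", "payload": {"moves": [{"tx": -0.028,"ty": 0.005,"tz": 0,"spin": 5},{"tx": -0.028,"ty": 0.007,"tz": 0,"spin": 5},{"tx": -0.027,"ty": 0.01,"tz": 0,"spin": 5},{"tx": -0.026,"ty": 0.012,"tz": 0,"spin": 5},{"tx": -0.025,"ty": 0.014,"tz": 0,"spin": 5},{"tx": -0.024,"ty": 0.016,"tz": 0,"spin": 5},{"tx": -0.022,"ty": 0.018,"tz": 0,"spin": 5},{"tx": -0.02,"ty": 0.02,"tz": 0,"spin": 5},{"tx": -0.018,"ty": 0.022,"tz": 0,"spin": 5},{"tx": -0.016,"ty": 0.024,"tz": 0,"spin": 5}]}}

```text
clock: 3.02
tcp_pos: [445.3, -78.4, 404.8]
orientation: [3.141, -0.0, 0.943]
contact_force: [-0.0, 0.1, 0.8]
opening: -0.2
```

```bash
python3 plan.py 540 -350 400 0 10
```

```text
10
[{"tx": -0.0164, "ty": 0.0236, "tz": 0.0005, "spin": 5.4}, {"tx": -0.0141, "ty": 0.0251, "tz": 0.0005, "spin": 5.4}, {"tx": -0.0117, "ty": 0.0263, "tz": 0.0005, "spin": 5.4}, {"tx": -0.0092, "ty": 0.0273, "tz": 0.0005, "spin": 5.4}, {"tx": -0.0066, "ty": 0.028, "tz": 0.0005, "spin": 5.4}, {"tx": -0.0039, "ty": 0.0285, "tz": 0.0005, "spin": 5.4}, {"tx": -0.0012, "ty": 0.0287, "tz": 0.0005, "spin": 5.4}, {"tx": 0.0015, "ty": 0.0287, "tz": 0.0005, "spin": 5.4}, {"tx": 0.0042, "ty": 0.0285, "tz": 0.0005, "spin": 5.4}, {"tx": 0.0069, "ty": 0.0279, "tz": 0.0005, "spin": 5.4}]
```

{"api": "play_rows", "payload": {"moves": [{"tx": -0.016,"ty": 0.024,"tz": 0,"spin": 5.4},{"tx": -0.014,"ty": 0.025,"tz": 0,"spin": 5.4},{"tx": -0.012,"ty": 0.026,"tz": 0,"spin": 5.4},{"tx": -0.009,"ty": 0.027,"tz": 0,"spin": 5.4},{"tx": -0.007,"ty": 0.028,"tz": 0,"spin": 5.4},{"tx": -0.004,"ty": 0.028,"tz": 0,"spin": 5.4},{"tx": -0.001,"ty": 0.029,"tz": 0,"spin": 5.4},{"tx": 0.001,"ty": 0.029,"tz": 0,"spin": 5.4},{"tx": 0.004,"ty": 0.028,"tz": 0,"spin": 5.4},{"tx": 0.007,"ty": 0.028,"tz": 0,"spin": 5.4}]}}

```text
clock: 3.85
tcp_pos: [540.4, -348.9, 404.6]
orientation: [3.142, -0.0, 0.0]
contact_force: [0.3, 0.0, 0.2]
opening: 0.0
```

```bash
cat > look.py <<'E'
import sys
from h import *
n,cam=sys.argv[1],sys.argv[2]
import pickle
s=arm.state(); p=arm.camera_params(cam); im,d=arm.camera(cam)
pickle.dump((s,p,im,d),open(f"pics/{n}.pkl","wb")); cv2.imwrite(f"pics/{n}.png",im[:,:,::-1])
print(s["tcp_pos"].round(1),s["orientation"].round(3),s["clock"])
E
python3 look.py w1 wrist
```

```text
[ 540.4 -348.9  404.6] [ 3.142 -0.     0.   ] 3.85
```

View pics/w1.png

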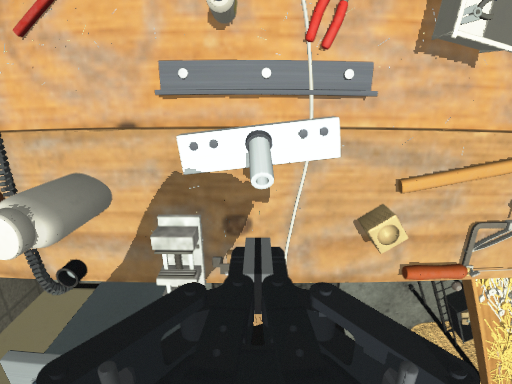

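```bash
cat > meas.py <<'E'
import sys,pickle
from h import *
s,p,im,d=pickle.load(open(f"pics/{sys.argv[1]}.pkl","rb"))
W=cloud(d,p)
Z=W[...,2]
print("bench z", np.nanmedian(Z[140:200,360:380]), np.nanmedian(Z[200:210,100:150]))
g=im.min(2)
m=((g>170)&(abs(Z-22)<6)).astype(np.uint8)
m=cv2.morphologyEx(m,cv2.MORPH_CLOSE,np.ones((9,9)))
n,l,st,c=cv2.connectedComponentsWithStats(m)
k=1+np.argmax(st[1:,4]); print(st[k])
cs=cv2.findContours((l==k).astype(np.uint8),0,2)[0]; cn=max(cs,key=cv2.contourArea)
bx=cv2.boxPoints(cv2.minAreaRect(cn)); 
o,dd=ray(bx,p); t=(22-o[2])/dd[:,2]; B=o+t[:,None]*dd
print("bar corners",B[:,:2].round(1).tolist())
r=cv2.minAreaRect(((lambda o,dd:(o+((22-o[2])/dd[:,2])[:,None]*dd)[:,:2])(*ray(cn[:,0],p))).astype(np.float32)); print("bar rect",r)
# fence: points z 20..32 
f=W[(Z>20)&(Z<33)&(W[...,0]>605)&(W[...,0]<650)&(W[...,1]>-500)&(W[...,1]<-215)&(g<150)]
print(len(f)); 
if len(f)>20: print("fence top rect",cv2.minAreaRect(f[:,:2].astype(np.float32)),np.median(f[:,2]))
E
python3 meas.py w1
```

```text
bench z -0.43618953073448097 -0.5446574379373601
[ 177  117  163   57 5626]
bar corners [[580.7, -250.0], [602.1, -446.0], [553.3, -455.8], [530.0, -251.4]]
bar rect ((566.145751953125, -350.2569274902344), (49.684722900390625, 198.9686737060547), 6.49542236328125)
1213
fence top rect ((629.8701171875, -358.8804626464844), (258.592041015625, 6.439913272857666), 89.76709747314453) 25.977570966003157
```

```bash
python3 - <<'E'
import pickle
from h import *
s,p,im,d=pickle.load(open("pics/w1.pkl","rb")); W=cloud(d,p); w=W[205:300,140:215].reshape(-1,3)
w=w[(w[:,2]>12)&(w[:,2]<70)]; print(np.percentile(w,[1,99],axis=0).round())
w=W[245:262,325:355]
E
python3 plan.py 490 -275 330 0 10; python3 plan.py 490 -275 181 0 10
```

```text
[[ 355. -267.   12.]
 [ 464. -212.   51.]]
10
[{"tx": -0.0052, "ty": -0.0077, "tz": 0.0073, "spin": -0.05}, {"tx": -0.0052, "ty": -0.0077, "tz": 0.0073, "spin": -0.05}, {"tx": -0.0052, "ty": -0.0077, "tz": 0.0073, "spin": -0.05}, {"tx": -0.0052, "ty": -0.0077, "tz": 0.0073, "spin": -0.05}, {"tx": -0.0052, "ty": -0.0077, "tz": 0.0073, "spin": -0.05}, {"tx": -0.0051, "ty": -0.0078, "tz": 0.0073, "spin": -0.05}, {"tx": -0.0051, "ty": -0.0078, "tz": 0.0073, "spin": -0.05}, {"tx": -0.0051, "ty": -0.0078, "tz": 0.0073, "spin": -0.05}, {"tx": -0.0051, "ty": -0.0078, "tz": 0.0073, "spin": -0.05}, {"tx": -0.0051, "ty": -0.0078, "tz": 0.0073, "spin": -0.05}]
10
[{"tx": -0.0052, "ty": -0.0077, "tz": 0.0222, "spin": -0.05}, {"tx": -0.0052, "ty": -0.0077, "tz": 0.0222, "spin": -0.05}, {"tx": -0.0052, "ty": -0.0077, "tz": 0.0222, "spin": -0.05}, {"tx": -0.0052, "ty": -0.0077, "tz": 0.0222, "spin": -0.05}, {"tx": -0.0052, "ty": -0.0077, "tz": 0.0222, "spin": -0.05}, {"tx": -0.0051, "ty": -0.0078, "tz": 0.0222, "spin": -0.05}, {"tx": -0.0051, "ty": -0.0078, "tz": 0.0222, "spin": -0.05}, {"tx": -0.0051, "ty": -0.0078, "tz": 0.0222, "spin": -0.05}, {"tx": -0.0051, "ty": -0.0078, "tz": 0.0222, "spin": -0.05}, {"tx": -0.0051, "ty": -0.0078, "tz": 0.0222, "spin": -0.05}]
```

{"api": "play_rows", "payload": {"moves": [{"tx": -0.009,"ty": -0.018,"tz": 0,"spin": 0},{"tx": -0.009,"ty": -0.018,"tz": 0.01,"spin": 0},{"tx": -0.009,"ty": -0.019,"tz": 0.02,"spin": 0},{"tx": -0.008,"ty": -0.019,"tz": 0.03,"spin": 0},{"tx": 0,"ty": 0,"tz": 0.04,"spin": 0},{"tx": 0,"ty": 0,"tz": 0.04,"spin": 0},{"tx": 0,"ty": 0,"tz": 0.04,"spin": 0},{"tx": 0,"ty": 0,"tz": 0.03,"spin": 0},{"tx": 0,"ty": 0,"tz": 0.014,"spin": 0},{"tx": 0,"ty": 0,"tz": 0,"spin": 0}]}}

```text
clock: 4.73
tcp_pos: [503.4, -272.9, 177.2]
orientation: [-3.139, 0.005, 0.005]
contact_force: [-0.6, 0.1, -0.4]
opening: -0.4
```

{"api": "play_rows", "payload": {"moves": [{"tx": 0.005,"ty": 0,"tz": -0.003,"spin": 0},{"tx": 0.005,"ty": 0,"tz": 0,"spin": 0},{"tx": 0.005,"ty": 0,"tz": 0,"spin": 0},{"tx": 0.005,"ty": 0,"tz": 0,"spin": 0},{"tx": 0.005,"ty": 0,"tz": 0,"spin": 0},{"tx": 0.005,"ty": 0,"tz": 0,"spin": 0},{"tx": 0.005,"ty": 0,"tz": 0,"spin": 0},{"tx": 0.005,"ty": 0,"tz": 0,"spin": 0},{"tx": 0.004,"ty": 0,"tz": 0,"spin": 0},{"tx": 0.003,"ty": 0,"tz": 0,"spin": 0}]}}

```text
clock: 5.57
tcp_pos: [552.4, -273.4, 183.6]
orientation: [-3.142, 0.0, 0.005]
contact_force: [-2.7, -0.0, 2.4]
opening: 0.0
```

```bash
python3 look.py w2 wrist
```

```text
[ 552.4 -273.4  183.6] [-3.142  0.     0.005] 5.5667
```

View pics/w2.png

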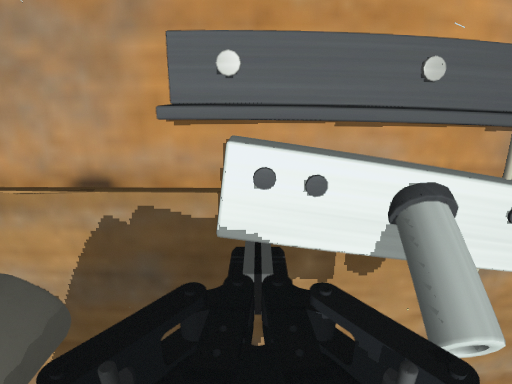

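{"api": "play_rows", "payload": {"moves": [{"tx": -0.03,"ty": 0,"tz": 0,"spin": 0},{"tx": -0.03,"ty": 0,"tz": 0,"spin": 0},{"tx": 0,"ty": 0.038,"tz": 0,"spin": 0},{"tx": 0,"ty": 0.038,"tz": 0,"spin": 0},{"tx": 0,"ty": 0.038,"tz": 0,"spin": 0},{"tx": 0,"ty": 0.038,"tz": 0,"spin": 0},{"tx": 0.01,"ty": 0,"tz": 0,"spin": 0},{"tx": 0.005,"ty": 0,"tz": 0,"spin": 0},{"tx": 0,"ty": 0,"tz": 0,"spin": 0},{"tx": 0,"ty": 0,"tz": 0,"spin": 0}]}}

```text
clock: 6.45
tcp_pos: [507.8, -424.8, 183.5]
orientation: [-3.141, 0.0, 0.006]
contact_force: [0.7, 0.3, -0.3]
opening: -0.0
```

```bash
python3 look.py w3 wrist
```

```text
[ 507.8 -424.8  183.5] [-3.141  0.     0.006] 6.45
```

View pics/w3.png

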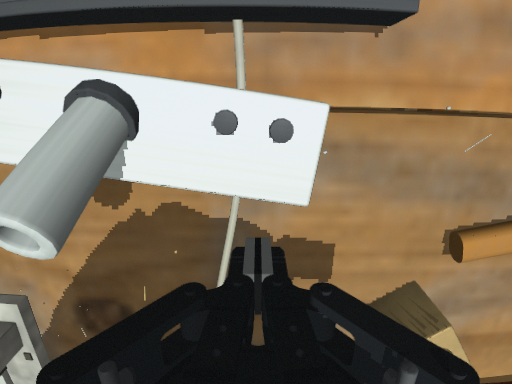

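{"api": "play_rows", "payload": {"moves": [{"tx": 0.008,"ty": 0,"tz": 0,"spin": 0},{"tx": 0.008,"ty": 0,"tz": 0,"spin": 0},{"tx": 0.006,"ty": 0,"tz": 0,"spin": 0},{"tx": 0.006,"ty": 0,"tz": 0,"spin": 0},{"tx": 0.006,"ty": 0,"tz": 0,"spin": 0},{"tx": 0.005,"ty": 0,"tz": 0,"spin": 0},{"tx": 0.004,"ty": 0,"tz": 0,"spin": 0},{"tx": 0.004,"ty": 0,"tz": 0,"spin": 0},{"tx": 0.004,"ty": 0,"tz": 0,"spin": 0},{"tx": 0.002,"ty": 0,"tz": 0,"spin": 0}]}}

```text
clock: 7.33
tcp_pos: [561.1, -425.4, 183.6]
orientation: [-3.141, -0.0, 0.005]
contact_force: [-1.8, -0.9, -0.1]
opening: -0.3
```

```bash
python3 look.py w4 wrist; python3 meas.py w4
```

```text
[ 561.1 -425.4  183.6] [-3.141 -0.     0.005] 7.3333
bench z -0.80011675606886 27.684543079152036
[    0   144   307   112 19102]
bar corners [[615.7, -293.8], [624.9, -446.1], [576.8, -452.0], [561.3, -280.3]]
bar rect ((594.1318969726562, -363.674560546875), (48.56427001953125, 169.5846405029297), 4.534791946411133)
7545
fence top rect ((618.8313598632812, -393.4007568359375), (190.7833709716797, 28.149133682250977), 89.74576568603516) 25.818540635348967
```

View pics/w4.png

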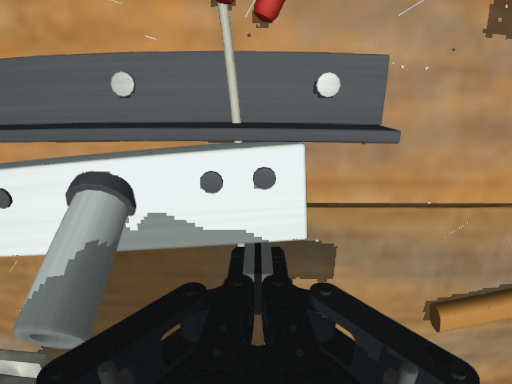

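{"api": "play_rows", "payload": {"moves": [{"tx": -0.03,"ty": 0,"tz": 0,"spin": 0},{"tx": -0.035,"ty": 0,"tz": 0,"spin": 0},{"tx": 0,"ty": -0.038,"tz": 0,"spin": 0},{"tx": 0,"ty": -0.038,"tz": 0,"spin": 0},{"tx": 0,"ty": -0.038,"tz": 0,"spin": 0},{"tx": 0,"ty": -0.038,"tz": 0,"spin": 0},{"tx": 0.015,"ty": 0,"tz": 0,"spin": 0},{"tx": 0.015,"ty": 0,"tz": 0,"spin": 0},{"tx": 0.01,"ty": 0,"tz": 0,"spin": 0},{"tx": 0,"ty": 0,"tz": 0,"spin": 0}]}}

```text
clock: 8.22
tcp_pos: [536.5, -273.1, 184.0]
orientation: [3.141, -0.002, 0.006]
contact_force: [-0.0, -0.2, -0.3]
opening: 0.0
```

{"api": "play_rows", "payload": {"moves": [{"tx": 0.004,"ty": 0,"tz": 0,"spin": 0},{"tx": 0.004,"ty": 0,"tz": 0,"spin": 0},{"tx": 0.004,"ty": 0,"tz": 0,"spin": 0},{"tx": 0.003,"ty": 0,"tz": 0,"spin": 0},{"tx": 0.003,"ty": 0,"tz": 0,"spin": 0},{"tx": 0.003,"ty": 0,"tz": 0,"spin": 0},{"tx": 0.002,"ty": 0,"tz": 0,"spin": 0},{"tx": 0.002,"ty": 0,"tz": 0,"spin": 0},{"tx": 0.001,"ty": 0,"tz": 0,"spin": 0},{"tx": 0,"ty": 0,"tz": 0,"spin": 0}]}}

```text
clock: 9.05
tcp_pos: [561.0, -273.4, 183.6]
orientation: [3.142, -0.0, 0.005]
contact_force: [0.1, -0.1, 0.6]
opening: -0.1
```

{"api": "play_rows", "payload": {"moves": [{"tx": 0.001,"ty": 0,"tz": 0,"spin": 0},{"tx": 0.001,"ty": 0,"tz": 0,"spin": 0},{"tx": 0.001,"ty": 0,"tz": 0,"spin": 0},{"tx": 0.001,"ty": 0,"tz": 0,"spin": 0},{"tx": 0.001,"ty": 0,"tz": 0,"spin": 0},{"tx": 0.0005,"ty": 0,"tz": 0,"spin": 0},{"tx": 0.0005,"ty": 0,"tz": 0,"spin": 0},{"tx": 0,"ty": 0,"tz": 0,"spin": 0},{"tx": 0,"ty": 0,"tz": 0,"spin": 0},{"tx": 0,"ty": 0,"tz": 0,"spin": 0}]}}

```text
clock: 9.88
tcp_pos: [565.3, -273.4, 183.5]
orientation: [-3.142, 0.004, 0.004]
contact_force: [-17.3, 0.6, 10.2]
opening: -0.3
```

```bash
python3 look.py w5 wrist
```

```text
[ 565.3 -273.4  183.5] [-3.142  0.004  0.004] 9.8833
```

View pics/w5.png

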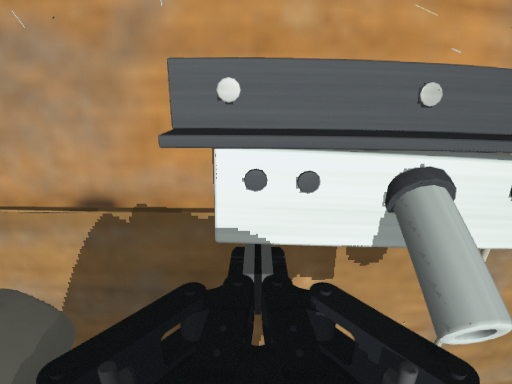

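{"api": "play_rows", "payload": {"moves": [{"tx": -0.03,"ty": 0,"tz": 0,"spin": 0},{"tx": -0.035,"ty": 0,"tz": 0,"spin": 0},{"tx": 0,"ty": 0.038,"tz": 0,"spin": 0},{"tx": 0,"ty": 0.038,"tz": 0,"spin": 0},{"tx": 0,"ty": 0.038,"tz": 0,"spin": 0},{"tx": 0,"ty": 0.038,"tz": 0,"spin": 0},{"tx": 0.02,"ty": 0,"tz": 0,"spin": 0},{"tx": 0.02,"ty": 0,"tz": 0,"spin": 0},{"tx": 0.012,"ty": 0,"tz": 0,"spin": 0},{"tx": 0.003,"ty": 0,"tz": 0,"spin": 0}]}}

```text
clock: 10.77
tcp_pos: [559.3, -425.6, 183.6]
orientation: [3.141, -0.001, 0.006]
contact_force: [-2.7, -0.6, 1.8]
opening: 0.1
```

{"api": "play_rows", "payload": {"moves": [{"tx": 0.003,"ty": 0,"tz": 0,"spin": 0},{"tx": 0.002,"ty": 0,"tz": 0,"spin": 0},{"tx": 0.001,"ty": 0,"tz": 0,"spin": 0},{"tx": 0.001,"ty": 0,"tz": 0,"spin": 0},{"tx": 0.001,"ty": 0,"tz": 0,"spin": 0},{"tx": 0.001,"ty": 0,"tz": 0,"spin": 0},{"tx": 0.001,"ty": 0,"tz": 0,"spin": 0},{"tx": 0,"ty": 0,"tz": 0,"spin": 0},{"tx": 0,"ty": 0,"tz": 0,"spin": 0},{"tx": 0,"ty": 0,"tz": 0,"spin": 0}]}}

```text
clock: 11.6
tcp_pos: [565.3, -425.5, 183.7]
orientation: [-3.141, 0.005, 0.004]
contact_force: [-20.5, 1.2, 10.8]
opening: 0.2
```

{"api": "play_rows", "payload": {"moves": [{"tx": -0.03,"ty": 0,"tz": 0,"spin": 0},{"tx": -0.036,"ty": 0,"tz": 0,"spin": 0},{"tx": 0,"ty": -0.038,"tz": 0,"spin": 0},{"tx": 0,"ty": -0.038,"tz": 0,"spin": 0},{"tx": 0,"ty": -0.038,"tz": 0,"spin": 0},{"tx": 0,"ty": -0.038,"tz": 0,"spin": 0},{"tx": 0.02,"ty": 0,"tz": 0,"spin": 0},{"tx": 0.02,"ty": 0,"tz": 0,"spin": 0},{"tx": 0.012,"ty": 0,"tz": 0,"spin": 0},{"tx": 0.004,"ty": 0,"tz": 0,"spin": 0}]}}

```text
clock: 12.43
tcp_pos: [558.3, -273.0, 184.1]
orientation: [3.141, -0.002, 0.006]
contact_force: [-0.0, -0.1, 0.1]
opening: -0.0
```

{"api": "play_rows", "payload": {"moves": [{"tx": 0.003,"ty": 0,"tz": 0,"spin": 0},{"tx": 0.002,"ty": 0,"tz": 0,"spin": 0},{"tx": 0.001,"ty": 0,"tz": 0,"spin": 0},{"tx": 0.001,"ty": 0,"tz": 0,"spin": 0},{"tx": 0.001,"ty": 0,"tz": 0,"spin": 0},{"tx": 0.001,"ty": 0,"tz": 0,"spin": 0},{"tx": 0.001,"ty": 0,"tz": 0,"spin": 0},{"tx": 0,"ty": 0,"tz": 0,"spin": 0},{"tx": 0,"ty": 0,"tz": 0,"spin": 0},{"tx": 0,"ty": 0,"tz": 0,"spin": 0}]}}

```text
clock: 13.27
tcp_pos: [565.5, -273.5, 183.6]
orientation: [-3.142, 0.003, 0.004]
contact_force: [-12.3, -0.5, 6.9]
opening: -0.0
```

{"api": "play_rows", "payload": {"moves": [{"tx": -0.03,"ty": 0,"tz": 0,"spin": 0},{"tx": -0.02,"ty": 0,"tz": -0.02,"spin": 0},{"tx": 0,"ty": 0,"tz": -0.04,"spin": 0},{"tx": 0,"ty": 0,"tz": -0.04,"spin": 0},{"tx": 0,"ty": 0.02,"tz": -0.03,"spin": 0},{"tx": 0,"ty": 0.03,"tz": -0.02,"spin": 0},{"tx": 0,"ty": 0.03,"tz": 0,"spin": 0},{"tx": 0,"ty": 0,"tz": 0,"spin": 0},{"tx": 0,"ty": 0,"tz": 0,"spin": 0},{"tx": 0,"ty": 0,"tz": 0,"spin": 0}]}}

```text
clock: 14.1
tcp_pos: [517.1, -353.4, 333.2]
orientation: [-3.141, 0.001, 0.005]
contact_force: [0.5, 0.1, 0.6]
opening: -0.2
```

```bash
python3 look.py w6 wrist; python3 meas.py w6
```

```text
[ 517.1 -353.4  333.2] [-3.141e+00  1.000e-03  5.000e-03] 14.1
bench z -0.47656942337221153 -0.6785302230981927
[ 148   68  216   56 9669]
bar corners [[579.0, -246.9], [628.0, -252.4], [626.4, -449.5], [577.3, -454.1]]
bar rect ((601.8748779296875, -350.8218078613281), (198.5360565185547, 48.39862060546875), 89.56317901611328)
2992
fence top rect ((619.1381225585938, -358.42047119140625), (260.143798828125, 28.1751651763916), 89.6734848022461) 25.877249881824724
```

View pics/w6.png

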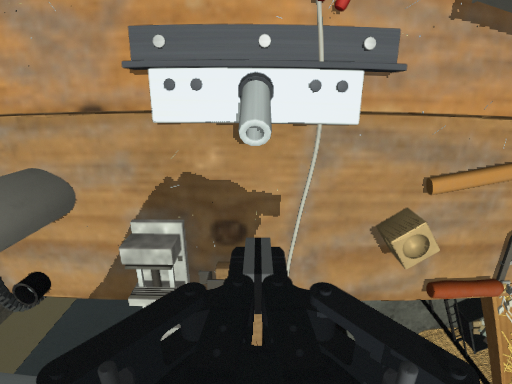

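```bash
python3 - <<'E'
import pickle
from h import *
for f in ["w1","w6"]:
    s,p,im,d=pickle.load(open(f"pics/{f}.pkl","rb")); 
    if f=="w6":
        print(proj([[573.9,-350.8,78.9]],p))
        c=cv2.resize(im[60:150,200:310,::-1],None,fx=6,fy=6,interpolation=cv2.INTER_CUBIC); cv2.imwrite("pics/w6c.png",c)
        W=cloud(d,p); w=W[100:150,230:280].reshape(-1,3); w=w[w[:,2]>60]; print(np.percentile(w,[1,99],axis=0).round(1))
E
python3 plan.py 450 0 404 -155 24
```

```text
[[254.74449969 133.2904639 ]]
[[ 564.8 -363.    60.4]
 [ 597.6 -338.6   84.8]]
24
[{"tx": -0.0027, "ty": -0.0147, "tz": -0.0029, "spin": 6.47}, {"tx": -0.0044, "ty": -0.0143, "tz": -0.0029, "spin": 6.47}, {"tx": -0.0059, "ty": -0.0137, "tz": -0.0029, "spin": 6.47}, {"tx": -0.0075, "ty": -0.013, "tz": -0.0029, "spin": 6.47}, {"tx": -0.0089, "ty": -0.0121, "tz": -0.0029, "spin": 6.47}, {"tx": -0.0102, "ty": -0.011, "tz": -0.0029, "spin": 6.47}, {"tx": -0.0114, "ty": -0.0098, "tz": -0.0029, "spin": 6.47}, {"tx": -0.0124, "ty": -0.0084, "tz": -0.0029, "spin": 6.47}, {"tx": -0.0132, "ty": -0.007, "tz": -0.0029, "spin": 6.47}, {"tx": -0.014, "ty": -0.0054, "tz": -0.0029, "spin": 6.47}]
[{"tx": -0.0145, "ty": -0.0038, "tz": -0.0029, "spin": 6.47}, {"tx": -0.0148, "ty": -0.0022, "tz": -0.0029, "spin": 6.47}, {"tx": -0.015, "ty": -0.0005, "tz": -0.0029, "spin": 6.47}, {"tx": -0.0149, "ty": 0.0012, "tz": -0.0029, "spin": 6.47}, {"tx": -0.0147, "ty": 0.0029, "tz": -0.0029, "spin": 6.47}, {"tx": -0.0143, "ty": 0.0045, "tz": -0.0029, "spin": 6.47}, {"tx": -0.0137, "ty": 0.0061, "tz": -0.0029, "spin": 6.47}, {"tx": -0.0129, "ty": 0.0076, "tz": -0.0029, "spin": 6.47}, {"tx": -0.012, "ty": 0.009, "tz": -0.0029, "spin": 6.47}, {"tx": -0.0109, "ty": 0.0103, "tz": -0.0029, "spin": 6.47}]
[{"tx": -0.0096, "ty": 0.0115, "tz": -0.0029, "spin": 6.47}, {"tx": -0.0083, "ty": 0.0125, "tz": -0.0029, "spin": 6.47}, {"tx": -0.0068, "ty": 0.0133, "tz": -0.0029, "spin": 6.47}, {"tx": -0.0053, "ty": 0.014, "tz": -0.0029, "spin": 6.47}]
```

View pics/w6c.png

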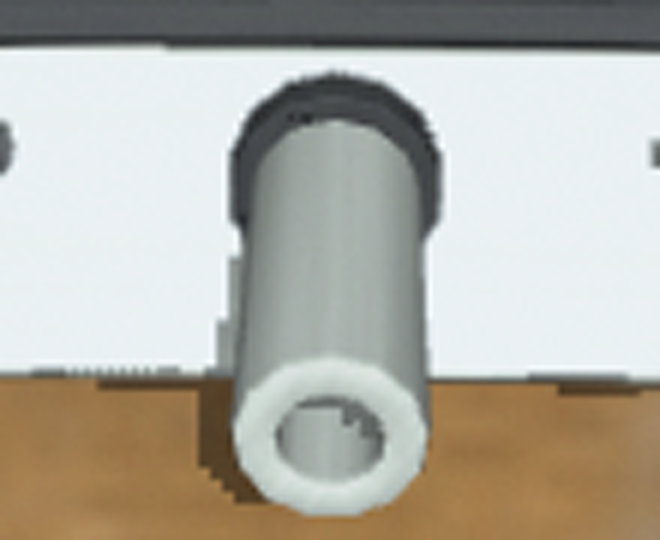

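{"api": "play_rows", "payload": {"moves": [{"tx": -0.003,"ty": -0.015,"tz": -0.004,"spin": 6.5},{"tx": -0.004,"ty": -0.014,"tz": -0.004,"spin": 6.5},{"tx": -0.006,"ty": -0.014,"tz": -0.004,"spin": 6.5},{"tx": -0.007,"ty": -0.013,"tz": -0.004,"spin": 6.5},{"tx": -0.009,"ty": -0.012,"tz": -0.004,"spin": 6.5},{"tx": -0.01,"ty": -0.011,"tz": -0.004,"spin": 6.5},{"tx": -0.011,"ty": -0.01,"tz": -0.004,"spin": 6.5},{"tx": -0.012,"ty": -0.008,"tz": -0.004,"spin": 6.5},{"tx": -0.013,"ty": -0.007,"tz": -0.004,"spin": 6.5},{"tx": -0.014,"ty": -0.005,"tz": -0.004,"spin": 6.5}], "jaw": 0}}

```text
clock: 14.98
tcp_pos: [349.0, -368.9, 374.9]
orientation: [-2.994, 0.043, -0.854]
contact_force: [-0.0, -1.0, -0.4]
opening: 85.3
```

{"api": "play_rows", "payload": {"moves": [{"tx": -0.014,"ty": -0.004,"tz": -0.003,"spin": 6.5},{"tx": -0.015,"ty": -0.002,"tz": -0.003,"spin": 6.5},{"tx": -0.015,"ty": 0,"tz": -0.003,"spin": 6.5},{"tx": -0.015,"ty": 0.001,"tz": -0.003,"spin": 6.5},{"tx": -0.015,"ty": 0.003,"tz": -0.003,"spin": 6.5},{"tx": -0.014,"ty": 0.005,"tz": -0.003,"spin": 6.5},{"tx": -0.014,"ty": 0.006,"tz": -0.003,"spin": 6.5},{"tx": -0.013,"ty": 0.008,"tz": -0.003,"spin": 6.5},{"tx": -0.012,"ty": 0.009,"tz": -0.003,"spin": 6.5},{"tx": -0.011,"ty": 0.01,"tz": -0.003,"spin": 6.5}]}}

```text
clock: 15.82
tcp_pos: [0.1, -349.1, 405.8]
orientation: [-2.914, 0.274, -1.662]
contact_force: [-0.5, -1.9, -0.0]
opening: 85.7
```

{"api": "play_rows", "payload": {"moves": [{"tx": -0.01,"ty": 0.012,"tz": 0,"spin": 6.5},{"tx": -0.008,"ty": 0.0125,"tz": 0,"spin": 6.5},{"tx": -0.007,"ty": 0.013,"tz": 0,"spin": 6.5},{"tx": -0.005,"ty": 0.014,"tz": 0,"spin": 6},{"tx": -0.015,"ty": 0.0,"tz": 0,"spin": 0},{"tx": 0,"ty": 0,"tz": 0,"spin": 0},{"tx": 0,"ty": 0,"tz": 0,"spin": 0},{"tx": 0,"ty": 0,"tz": 0,"spin": 0},{"tx": 0,"ty": 0,"tz": 0,"spin": 0},{"tx": 0,"ty": 0,"tz": 0,"spin": 0}]}}

```text
clock: 16.65
tcp_pos: [-110.4, -272.0, 407.4]
orientation: [-2.974, 0.358, -2.036]
contact_force: [-0.5, 0.1, 0.0]
opening: 85.3
```

```bash
python3 look.py w7 wrist
```

```text
[-110.4 -272.   407.4] [-2.974  0.358 -2.036] 16.65
```

View pics/w7.png

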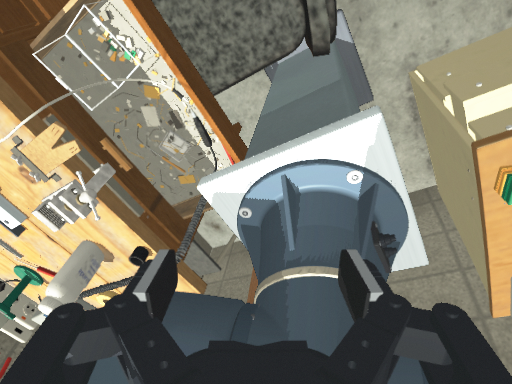

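```bash
python3 - <<'E'
from plant import arm
import pickle
for f in ["w1","w2","w6","w7"]:
    s=pickle.load(open(f"pics/{f}.pkl","rb"))[0]; print(f,s["joint_pos"].round(3),s["tcp_pos"].round(0),s["orientation"].round(3))
s=arm.state(); print(s["joint_pos"].round(3),s["tau"].round(1))
E
```

```text
w1 [-0.573  0.529  0.421  1.463 -0.     2.568] [ 540. -349.  405.] [ 3.142 -0.     0.   ]
w2 [-0.46   0.574 -0.079  0.918 -0.     2.677] [ 552. -273.  184.] [-3.142  0.     0.005]
w6 [-0.6    0.497  0.19   1.265  0.     2.537] [ 517. -353.  333.] [-3.141e+00  1.000e-03  5.000e-03]
w7 [-2.037 -0.007 -0.325  1.611  0.167  3.141] [-110. -272.  407.] [-2.974  0.358 -2.036]
[-2.037 -0.007 -0.325  1.611  0.167  3.141] [  0.  -42.8  43.2   5.1   0.8   0. ]
```

{"api": "play_rows", "payload": {"moves": [{"tx": 0,"ty": 0,"tz": 0,"spin": -5},{"tx": 0,"ty": 0,"tz": 0,"spin": -5},{"tx": 0,"ty": 0,"tz": 0,"spin": -5},{"tx": 0,"ty": 0,"tz": 0,"spin": -5},{"tx": 0,"ty": 0,"tz": 0,"spin": -5},{"tx": 0,"ty": 0,"tz": 0,"spin": -5},{"tx": 0,"ty": 0,"tz": 0,"spin": -5},{"tx": 0,"ty": 0,"tz": 0,"spin": -5},{"tx": 0,"ty": 0,"tz": 0,"spin": -5},{"tx": 0,"ty": 0,"tz": 0,"spin": -5}]}}

```text
clock: 17.53
tcp_pos: [-110.7, -271.8, 407.4]
orientation: [-2.761, 0.104, -1.17]
contact_force: [0.1, 0.2, -0.7]
opening: 85.7
```

```bash
python3 - <<'E'
from plant import arm
s=arm.state(); print(s["joint_pos"].round(3),s["orientation"].round(4),s["tcp_pos"])
E
```

```text
[-2.038 -0.007 -0.325  1.611  0.167  2.264] [-2.7612  0.1044 -1.1703] [-110.68631992 -271.81959146  407.43665945]
```

```bash
cat > fk.py <<'E'
import numpy as np,pickle
from scipy.spatial.transform import Rotation as R
from scipy.optimize import least_squares
LIM=np.array([[-2.98,2.98],[-.74,1.72],[-1.14,1.35],[-2.1,2.04],[-1.57,1.44],[-3.14,3.14]])
VM=np.array([1.89,1.89,2.39,2.57,3.14,3.14])
def fk(q,P):
    a1,h,L2,L3,o3,d4,z4,d5=P[:8]; 
    # plane: forward r, up z. rotation by pitch s: forward dir=(cos s,-sin s)
    def d(s): return np.array([np.cos(s),-np.sin(s)])
    def u(s): return np.array([np.sin(s),np.cos(s)])
    p=np.array([a1,h])+L2*u(q[1])
    s=q[1]-q[2]; p=p+L3*d(s)+o3*u(s)
    s=s+q[3]; p=p+d4*d(s)+z4*u(s)
    Rb=R.from_euler('z',q[0])
    sg=P[8] if len(P)>8 else 1
    # frame at wrist: forward f, left l, up u
    Rw=Rb*R.from_euler('y',s)     # x axis->(cos s,0,-sin s)
    Rt=Rw*R.from_euler('z',sg*q[4])
    # tool: z = x of frame; spin j6
    M=R.from_matrix(np.array([[0,0,1],[0,-1,0],[1,0,0]]).astype(float)) # cols: tool x,y,z in frame
    Rt2=Rt*M
    pos=Rb.apply([p[0],0,p[1]])+Rt.apply([d5,0,0])
    return pos,Rt2*R.from_euler('z',q[5]+ (P[9] if len(P)>9 else 0))
E
python3 - <<'E'
from fk import *
from plant import arm
S=[pickle.load(open(f"pics/w{i}.pkl","rb"))[0] for i in range(1,8)]+[arm.state()]
s0=dict(joint_pos=np.array([1.12200516,.213350232,-.0350682,1.32347728,0,1.57079]),tcp_pos=np.array([216.879,450.354,404.215]),orientation=np.array([-3.14049,0,2.6928]))
S=[s0]+S
for off in [0,np.pi,np.pi/2,-np.pi/2]:
  for sg in [1,-1]:
    e=[]
    for s in S:
        _,r=fk(s["joint_pos"],[0]*8+[sg,off]); e.append((r.inv()*R.from_euler('xyz',s["orientation"])).magnitude())
    print(off,sg,np.round(e,3))
E
```

```text
0 1 [3.142 3.142 3.142 3.142 3.142 3.142 3.142 3.142 3.142]
0 -1 [3.142 3.142 3.142 3.142 3.142 3.142 3.142 3.142 3.142]
3.141592653589793 1 [0. 0. 0. 0. 0. 0. 0. 0. 0.]
3.141592653589793 -1 [0.    0.    0.    0.    0.    0.003 0.    0.334 0.334]
1.5707963267948966 1 [1.571 1.571 1.571 1.571 1.571 1.571 1.571 1.571 1.571]
1.5707963267948966 -1 [1.571 1.571 1.571 1.571 1.571 1.571 1.571 1.598 1.598]
-1.5707963267948966 1 [1.571 1.571 1.571 1.571 1.571 1.571 1.571 1.571 1.571]
-1.5707963267948966 -1 [1.571 1.571 1.571 1.571 1.571 1.571 1.571 1.598 1.598]
```

```bash
cat > fit.py <<'E'
from fk import *
from plant import arm
S=[pickle.load(open(f"pics/w{i}.pkl","rb"))[0] for i in range(1,8)]
s0=dict(joint_pos=np.array([1.12200516,.213350232,-.0350682,1.32347728,0,1.57079]),tcp_pos=np.array([216.879,450.354,404.215]),orientation=np.array([-3.14049,0,2.6928]))
S=[s0]+S
x0=np.array([0,300,300,300,0,0,0,100.])
def f(x): return np.concatenate([fk(s["joint_pos"],list(x)+[1,np.pi])[0]-s["tcp_pos"] for s in S]+[(x-x0)*1e-3])
r=least_squares(f,x0); print(r.x.round(2),np.abs(r.fun[:24]).max())
P=list(r.x)+[1,np.pi]; pickle.dump(P,open("P.pkl","wb"))
# other (pose-only) check is fit residual
moves=[]
A="""-.003 -.015 -.004|-.004 -.014 -.004|-.006 -.014 -.004|-.007 -.013 -.004|-.009 -.012 -.004|-.01 -.011 -.004|-.011 -.01 -.004|-.012 -.008 -.004|-.013 -.007 -.004|-.014 -.005 -.004|-.014 -.004 -.003|-.015 -.002 -.003|-.015 0 -.003|-.015 .001 -.003|-.015 .003 -.003|-.014 .005 -.003|-.014 .006 -.003|-.013 .008 -.003|-.012 .009 -.003|-.011 .01 -.003|-.01 .012 0|-.008 .0125 0|-.007 .013 0|-.005 .014 0|-.015 0 0"""
rows=[[float(v) for v in l.split()]+[6.5] for l in A.split("|")]; rows[23][3]=6;rows[24][3]=0
rows+=[[0,0,0,0]]*5
pickle.dump(rows,open("rows.pkl","wb"))
E
python3 fit.py
```

```text
[  0.  243.5 486.  393.   66.4 139.8  -0.  142.2] 0.0033849984359051177
```

```bash
cat > sim.py <<'E'
from fk import *
P=pickle.load(open("P.pkl","rb"))
def jac(q,Lw=1.0):
    p0,r0=fk(q,P); J=np.zeros((6,6)); e=1e-6
    for i in range(6):
        qq=q.copy(); qq[i]+=e; p,r=fk(qq,P)
        J[:3,i]=(p-p0)/1000/e; J[3:,i]=(r*r0.inv()).as_rotvec()/e
    return p0,r0,J
def err(q,pt,rt):
    p,r=fk(q,P); return np.r_[(pt-p)/1000,(rt*r.inv()).as_rotvec()]
def solve_dls(q,pt,rt,n=30,lam=1e-2,w=1.0,step=None):
    q=q.copy()
    W=np.r_[1,1,1,w,w,w]
    for _ in range(n):
        e=err(q,pt,rt)*W
        if np.linalg.norm(e)<1e-6: break
        _,_,J=jac(q); J=J*W[:,None]
        dq=J.T@np.linalg.solve(J@J.T+lam**2*np.eye(6),e)
        if step: dq=np.clip(dq,-step,step)
        q=np.clip(q+dq,LIM[:,0],LIM[:,1])
    return q
def solve_ls(q,pt,rt,w=1.0):
    W=np.r_[1,1,1,w,w,w]
    r=least_squares(lambda x:err(x,pt,rt)*W,np.clip(q,LIM[:,0]+1e-6,LIM[:,1]-1e-6),bounds=(LIM[:,0],LIM[:,1]))
    return r.x
def run(q,rows,solver,reset=True,speed=True):
    q=np.array(q,float); cp,cr=fk(q,P); out=[]
    for r in rows:
        pt=cp+cr.apply(np.array(r[:3])*1000); rt=cr*R.from_euler('z',r[3],degrees=True)
        qn=solver(q,pt,rt)
        if speed:
            k=np.max(np.abs(qn-q)/(0.7*VM/12)); 
            if k>1: qn=q+(qn-q)/k
        q=qn
        cp,cr=fk(q,P) if reset else (pt,rt)
        out.append(q.copy())
    return out
E
cat > t.py <<'E'
from sim import *
s=pickle.load(open("pics/w6.pkl","rb"))[0]; rows=pickle.load(open("rows.pkl","rb")); q0=s["joint_pos"]
for nm,sv,rs in [("dls",lambda q,p,r:solve_dls(q,p,r),True),("dls.1",lambda q,p,r:solve_dls(q,p,r,lam=.1),True),("dls n5",lambda q,p,r:solve_dls(q,p,r,n=5),True),("dls n1",lambda q,p,r:solve_dls(q,p,r,n=1),True),
  ("ls1",lambda q,p,r:solve_ls(q,p,r),True),("ls.1",lambda q,p,r:solve_ls(q,p,r,.1),True),("ls.3",lambda q,p,r:solve_ls(q,p,r,.3),True)]:
    o=run(q0,rows,sv,rs)
    print(nm)
    for i in (9,19,29):
        p,r=fk(o[i],P); print("  ",p.round(0),r.as_euler('xyz').round(3),o[i].round(2))
E
python3 t.py
```

```text
dls
   [ 469. -216.  373.] [-3.141e+00  1.000e-03 -4.310e-01] [-0.43  0.25 -0.06  1.26  0.    3.14]
   [ 328. -190.  403.] [-3.141e+00  1.000e-03 -5.250e-01] [-0.53 -0.04 -0.31  1.29  0.    3.14]
   [ 262. -208.  403.] [-3.141e+00  1.000e-03 -6.690e-01] [-0.67 -0.13 -0.39  1.3   0.    3.14]
dls.1
   [ 464. -227.  373.] [-3.14e+00  1.00e-03 -4.54e-01] [-0.46  0.25 -0.06  1.26  0.    3.14]
   [ 313. -214.  403.] [-3.136e+00  1.000e-03 -5.990e-01] [-0.6  -0.04 -0.31  1.29  0.01  3.14]
   [ 241. -232.  403.] [-3.136e+00  2.000e-03 -7.650e-01] [-0.77 -0.13 -0.4   1.3   0.01  3.14]
dls n5
   [ 469. -216.  373.] [-3.141e+00  1.000e-03 -4.310e-01] [-0.43  0.25 -0.06  1.26  0.    3.14]
   [ 328. -190.  403.] [-3.141e+00  1.000e-03 -5.250e-01] [-0.53 -0.04 -0.31  1.29  0.    3.14]
   [ 262. -208.  403.] [-3.141e+00  1.000e-03 -6.690e-01] [-0.67 -0.13 -0.39  1.3   0.    3.14]
dls n1
   [ 467. -217.  372.] [-3.141e+00  1.000e-03 -4.340e-01] [-0.44  0.25 -0.07  1.25  0.    3.14]
   [ 326. -190.  400.] [-3.141e+00  1.000e-03 -5.250e-01] [-0.53 -0.04 -0.32  1.29  0.    3.14]
   [ 261. -206.  400.] [-3.141e+00  1.000e-03 -6.670e-01] [-0.67 -0.13 -0.41  1.29  0.    3.14]
ls1
   [ 285. -412.  374.] [-3.102  0.012 -0.975] [-0.98  0.23 -0.09  1.26  0.04  3.14]
   [-122. -319.  407.] [-3.09   0.07  -1.956] [-1.96 -0.07 -0.34  1.37  0.05  3.14]
   [-208. -206.  408.] [-3.111  0.088 -2.374] [-2.38 -0.17 -0.42  1.41  0.03  3.14]
ls.1
   [ 465. -227.  377.] [-2.976  0.052 -0.498] [-0.5   0.28 -0.02  1.32  0.17  3.14]
   [ 317. -205.  416.] [-2.761  0.372 -0.713] [-0.71  0.16 -0.14  1.64  0.38  3.14]
   [ 245. -209.  418.] [-2.748  0.537 -0.873] [-0.87  0.13 -0.22  1.75  0.39  3.14]
ls.3
   [ 428. -285.  376.] [-3.01   0.041 -0.621] [-0.62  0.27 -0.03  1.31  0.13  3.14]
   [ 206. -302.  414.] [-2.875  0.279 -1.073] [-1.07  0.09 -0.2   1.56  0.27  3.14]
   [ 105. -291.  416.] [-2.896  0.39  -1.334] [-1.34  0.04 -0.27  1.65  0.25  3.14]
```

```bash
cat > t2.py <<'E'
from sim import *
s=pickle.load(open("pics/w6.pkl","rb"))[0]; rows=pickle.load(open("rows.pkl","rb")); q0=s["joint_pos"]
def solve_as(q,pt,rt,w=1.0,lam=1e-3,n=20):
    # active-set GN
    q=q.copy(); W=np.r_[1,1,1,w,w,w]
    for _ in range(n):
        e=err(q,pt,rt)*W; J=jac(q)[2]*W[:,None]; free=np.ones(6,bool)
        for _ in range(6):
            dq=np.zeros(6); A=J[:,free]
            dq[free]=A.T@np.linalg.solve(A@A.T+lam**2*np.eye(6),e)
            bad=free&((q+dq>LIM[:,1]+1e-9)|(q+dq<LIM[:,0]-1e-9))
            if not bad.any(): break
            free&=~bad
        q=np.clip(q+dq,LIM[:,0],LIM[:,1])
        if np.linalg.norm(dq)<1e-6: break
    return q
if __name__=="__main__":
  for nm,sv in [(w,lambda q,p,r,w=w:solve_ls(q,p,r,w)) for w in (.4,.5,.6)]+[(("as",w,lam),lambda q,p,r,w=w,lam=lam:solve_as(q,p,r,w,lam)) for w in (.2,.3,.5,1) for lam in (1e-3,.05)]:
    o=run(q0,rows,sv)
    print(nm)
    for i in (9,19,29):
        p,r=fk(o[i],P); print("  ",p.round(0),r.as_euler('xyz').round(3),o[i].round(2))
E
python3 t2.py
```

```text
0.4
   [ 403. -317.  376.] [-3.03   0.034 -0.696] [-0.7   0.26 -0.04  1.3   0.11  3.14]
   [ 130. -335.  412.] [-2.934  0.228 -1.281] [-1.28  0.05 -0.23  1.52  0.21  3.14]
   [  18. -304.  415.] [-2.966  0.311 -1.592] [-1.59 -0.01 -0.3   1.59  0.17  3.14]
0.5
   [ 376. -344.  375.] [-3.048  0.028 -0.765] [-0.77  0.26 -0.05  1.29  0.09  3.14]
   [  59. -349.  411.] [-2.982  0.184 -1.465] [-1.47  0.02 -0.26  1.48  0.16  3.14]
   [ -55. -295.  413.] [-3.018  0.245 -1.813] [-1.81 -0.06 -0.33  1.54  0.12  3.14]
0.6
   [ 352. -366.  375.] [-3.064  0.023 -0.825] [-0.83  0.25 -0.06  1.28  0.08  3.14]
   [   2. -350.  410.] [-3.018  0.148 -1.615] [-1.62 -0.01 -0.28  1.45  0.12  3.14]
   [-110. -277.  412.] [-3.053  0.194 -1.989] [-1.99 -0.09 -0.36  1.5   0.09  3.14]
('as', 0.2, 0.001)
   [ 444. -257.  377.] [-2.973  0.044 -0.495] [-0.57  0.28 -0.03  1.32  0.16  3.06]
   [ 263. -261.  414.] [-2.786  0.324 -0.829] [-0.91  0.14 -0.16  1.62  0.33  3.06]
   [ 183. -261.  415.] [-2.827  0.466 -1.089] [-1.1   0.1  -0.24  1.7   0.31  3.14]
('as', 0.2, 0.05)
   [ 444. -257.  377.] [-2.973  0.044 -0.49
[... 1127 characters left out ...]
  40. -351.  411.] [-2.97   0.181 -1.441] [-1.52  0.02 -0.26  1.49  0.16  3.06]
   [ -57. -298.  413.] [-3.02   0.243 -1.814] [-1.82 -0.05 -0.33  1.54  0.12  3.14]
('as', 1, 0.001)
   [ 257. -424.  374.] [-3.098  0.011 -0.96 ] [-1.04  0.22 -0.1   1.26  0.04  3.06]
   [-143. -309.  407.] [-3.087  0.069 -1.947] [-2.02 -0.07 -0.34  1.38  0.05  3.06]
   [-209. -207.  408.] [-3.111  0.087 -2.372] [-2.38 -0.16 -0.42  1.4   0.03  3.14]
('as', 1, 0.05)
   [ 257. -424.  374.] [-3.098  0.011 -0.96 ] [-1.04  0.22 -0.1   1.26  0.04  3.06]
   [-143. -309.  407.] [-3.087  0.069 -1.947] [-2.02 -0.07 -0.34  1.38  0.05  3.06]
   [-209. -206.  408.] [-3.111  0.087 -2.372] [-2.38 -0.16 -0.42  1.41  0.03  3.14]
```

```bash
cat > t3.py <<'E'
from sim import *
s=pickle.load(open("pics/w6.pkl","rb"))[0]; rows=pickle.load(open("rows.pkl","rb")); q0=s["joint_pos"]
q7=pickle.load(open("pics/w7.pkl","rb"))[0]["joint_pos"]
def errt(q,pt,rt):
    p,r=fk(q,P); return np.r_[(pt-p)/1000,(r.inv()*rt).as_rotvec()]
def solve_lt(q,pt,rt,ws,wt,reg=0):
    W=np.r_[1,1,1,wt,wt,ws]
    f=(lambda x:errt(x,pt,rt)*W) if not reg else (lambda x:np.r_[errt(x,pt,rt)*W,reg*(x-q)])
    return least_squares(f,np.clip(q,LIM[:,0]+1e-6,LIM[:,1]-1e-6),bounds=(LIM[:,0],LIM[:,1])).x
if __name__=="__main__":
  for ws,wt in [(.6,.3),(.6,.4),(.6,.42),(.5,.4),(.55,.35)]:
    o=run(q0,rows,lambda q,p,r:solve_lt(q,p,r,ws,wt))
    print(ws,wt)
    for i in (9,19,29):
        p,r=fk(o[i],P); print("  ",p.round(0),r.as_euler('xyz').round(3),o[i].round(2))
  print(q7.round(3))
E
python3 t3.py
```

```text
0.6 0.3
   [ 367. -348.  381.] [-2.869  0.19  -0.833] [-0.83  0.34  0.05  1.47  0.27  3.14]
   [  59. -340.  438.] [-2.822  0.846 -1.525] [-1.53  0.33 -0.05  2.04  0.32  3.14]
   [ -73. -268.  426.] [-2.972  0.954 -1.92 ] [-1.92  0.26 -0.22  2.04  0.17  3.14]
0.6 0.4
   [ 357. -359.  377.] [-2.976  0.079 -0.833] [-0.83  0.28 -0.03  1.35  0.17  3.14]
   [  19. -343.  427.] [-2.924  0.412 -1.602] [-1.6   0.12 -0.16  1.71  0.22  3.14]
   [ -99. -270.  439.] [-3.018  0.503 -1.98 ] [-1.98  0.05 -0.22  1.8   0.12  3.14]
0.6 0.42
   [ 356. -360.  377.] [-2.99   0.068 -0.832] [-0.83  0.27 -0.03  1.33  0.15  3.14]
   [  16. -344.  424.] [-2.937  0.363 -1.606] [-1.61  0.09 -0.18  1.66  0.2   3.14]
   [-100. -270.  433.] [-3.021  0.446 -1.984] [-1.99  0.03 -0.25  1.74  0.12  3.14]
0.5 0.4
   [ 378. -341.  377.] [-2.999  0.056 -0.771] [-0.77  0.27 -0.04  1.32  0.14  3.14]
   [  69. -344.  420.] [-2.921  0.328 -1.46 ] [-1.46  0.09 -0.19  1.62  0.22  3.14]
   [ -48. -291.  427.] [-2.986  0.42  -1.807] [-1.81  0.02 -0.26  1.71  0.16  3.14]
0.55 0.35
   [ 370. -347.  378.] [-2.945  0.103 -0.807] [-0.81  0.29 -0.01  1.37  0.2   3.14]
   [  55. -343.  434.] [-2.881  0.531 -1.517] [-1.52  0.19 -0.1   1.81  0.26  3.14]
   [ -68. -283.  450.] [-2.989  0.651 -1.88 ] [-1.88  0.13 -0.16  1.92  0.15  3.14]
[-2.037 -0.007 -0.325  1.611  0.167  3.141]
```

```bash
cat > t4.py <<'E'
from sim import *
from t3 import solve_lt
from plant import arm
q=arm.state()["joint_pos"]
def lvl(q): 
    z=fk(q,P)[1].as_matrix()[:,2]; c,s=np.cos(q[0]),np.sin(q[0])
    return np.round([z[0],z[1],z[0]*c+z[1]*s,-z[0]*s+z[1]*c],3)  # world xy, radial, lateral
A=lambda q,p,r:solve_ls(q,p,r,.6)
B=lambda q,p,r:solve_lt(q,p,r,.6,.42)
def worldstep(q,dw,spin,n,sv):
    for _ in range(n):
        p,r=fk(q,P); t=r.inv().apply(dw)/1000
        q=run(q,[[*t,spin]],sv)[0]
    return q
# ik to place with same orientation, j6 free
def place(q,pos,psi_spin):
    p,r=fk(q,P); rt=r*R.from_euler('z',psi_spin,degrees=True)
    return solve_ls(q,np.array(pos,float),rt)
print(lvl(q))
# radial option
for z in (300,400,500):
    a=.655; q1=place(q,[350*np.cos(a),350*np.sin(a),z],0)
    print("start",z,q1.round(2),lvl(q1),fk(q1,P)[0].round(0))
    for sv in (A,B):
        qq=q1.copy()
        for k in range(4):
            qq=worldstep(qq,np.array([-np.cos(a),-np.sin(a),0])*25,0,4,sv); print("   ",fk(qq,P)[0].round(0),lvl(qq),qq.round(2))
E
python3 t4.py
```

```text
[ 0.304  0.234 -0.346  0.166]
start 300 [-1.15 -0.74 -1.03  1.42  0.42  3.14] [ 0.321  0.279 -0.124  0.407] [ 66.  -5. 286.]
    [ 42. -29. 285.] [ 0.307  0.263 -0.27   0.301] [-1.59 -0.62 -1.01  1.46  0.31  2.69]
    [-12. -74. 285.] [ 0.303  0.26  -0.368  0.156] [-2.03 -0.42 -0.95  1.42  0.16  2.26]
    [ -91. -135.  285.] [ 0.303  0.26  -0.392  0.079] [-2.23 -0.17 -0.8   1.34  0.08  2.08]
    [-171. -196.  285.] [ 0.303  0.26  -0.397  0.048] [-2.31  0.04 -0.61  1.33  0.05  2.  ]
    [ 42. -29. 285.] [ 0.307  0.263 -0.27   0.301] [-1.59 -0.62 -1.01  1.46  0.31  2.69]
    [-12. -74. 285.] [ 0.303  0.26  -0.368  0.156] [-2.03 -0.42 -0.95  1.42  0.16  2.26]
    [ -91. -135.  285.] [ 0.303  0.26  -0.392  0.079] [-2.23 -0.17 -0.8   1.34  0.08  2.08]
    [-171. -196.  285.] [ 0.303  0.26  -0.397  0.048] [-2.31  0.04 -0.61  1.33  0.05  2.  ]
start 400 [-1.15 -0.74 -0.68  1.76  0.42  3.14] [ 0.321  0.275 -0.121  0.405] [ 63.   1. 425.]
    [ 42. -22. 423.] [ 0.304  0.257 -0.264  0.298] [-1.6  -0.66 -0.67  1.83  0.3   2.69]
    [ -8. -64. 423.] [ 0.3    0.253 -0.36   0.155] [-2.04 -0.5  -0.
[... 686 characters left out ...]
0.311  0.246 -0.272  0.289] [-1.66 -0.63 -0.44  2.04  0.29  2.63]
    [-12. -62. 507.] [ 0.307  0.242 -0.363  0.144] [-2.1  -0.48 -0.41  2.02  0.14  2.21]
    [ -91. -123.  507.] [ 0.307  0.242 -0.383  0.075] [-2.28 -0.28 -0.3   1.94  0.08  2.04]
    [-171. -184.  507.] [ 0.307  0.242 -0.388  0.049] [-2.35 -0.08 -0.15  1.9   0.05  1.97]
    [ 38. -14. 510.] [ 0.298  0.238 -0.263  0.276] [-1.66 -0.63 -0.44  2.04  0.28  2.63]
    [-12. -59. 509.] [ 0.293  0.233 -0.349  0.136] [-2.1  -0.49 -0.41  2.02  0.14  2.21]
    [ -91. -119.  509.] [ 0.293  0.233 -0.368  0.068] [-2.29 -0.29 -0.3   1.94  0.07  2.03]
    [-170. -180.  509.] [ 0.293  0.233 -0.372  0.044] [-2.35 -0.09 -0.15  1.89  0.04  1.97]
```

```bash
cat > t5.py <<'E'
from t4 import *
def place(q,pos,spin=0):
    p,r=fk(q,P); rt=r*R.from_euler('z',spin,degrees=True); best=None
    for j6 in (-2.5,0,2.5):
        g=np.array([np.arctan2(pos[1],pos[0]),0,0,1.3,0,j6])
        x=solve_ls(g,np.array(pos,float),rt); e=np.linalg.norm(err(x,np.array(pos,float),rt))
        if best is None or e<best[0]: best=(e,x)
    return best
if __name__=="__main__":
  print("=====radial")
  a=.655
  for z in (300,400,500):
    e,q1=place(q,[450*np.cos(a),450*np.sin(a),z],-60)
    print("start",z,round(e,4),q1.round(2),lvl(q1))
    for nm,sv in (("A",A),("B",B)):
        qq=q1.copy()
        for k in range(4):
            qq=worldstep(qq,np.array([-np.cos(a),-np.sin(a),0])*30,0,4,sv); print("   ",nm,fk(qq,P)[0].round(0),lvl(qq),qq.round(2))
  print("=====spin at -lim")
  a=-.916
  for rr in (350,450):
    pos=[rr*np.cos(a),rr*np.sin(a),404]
    for spin in range(-360,0,10):
        e,q1=place(q,pos,spin)
        if e<1e-3 and q1[5]<-2.9: break
    print("start",rr,e,q1.round(2),lvl(q1))
    for nm,sv in (("A",A),("B",B)):
        qq=q1.copy()
        for k in range(5):
            qq=worldstep(qq,np.zeros(3),-6,4,sv); print("   ",nm,fk(qq,P)[0].round(0),lvl(qq),qq.round(2))
        qq=q1.copy()
        for k in range(5):
            qq=worldstep(qq,25*np.array([np.sin(a),-np.cos(a),0]),0,4,sv); print("  lat",nm,fk(qq,P)[0].round(0),lvl(qq),qq.round(2))
E
python3 t5.py | sed -n '/=====/,$p'
```

```text
=====radial
start 300 0.0 [ 0.65 -0.04 -0.64  0.57  0.   -2.34] [0.304 0.234 0.384 0.   ]
    A [262. 201. 300.] [0.304 0.234 0.384 0.   ] [ 0.65 -0.31 -0.85  0.64  0.   -2.34]
    A [167. 128. 300.] [0.304 0.234 0.384 0.   ] [ 0.65 -0.64 -0.99  0.83  0.   -2.34]
    A [129.  99. 292.] [0.266 0.205 0.336 0.001] [ 0.65 -0.74 -1.02  0.95  0.   -2.34]
    A [114.  87. 280.] [0.212 0.163 0.267 0.002] [ 0.65 -0.74 -1.04  1.    0.   -2.35]
    B [262. 201. 300.] [0.304 0.234 0.384 0.   ] [ 0.65 -0.31 -0.85  0.64  0.   -2.34]
    B [167. 128. 300.] [0.304 0.234 0.384 0.   ] [ 0.65 -0.64 -0.99  0.83  0.   -2.34]
    B [121.  93. 294.] [0.236 0.182 0.298 0.001] [ 0.65 -0.74 -1.01  1.    0.   -2.34]
    B [ 94.  71. 285.] [0.136 0.106 0.172 0.002] [ 0.65 -0.74 -1.01  1.13  0.   -2.35]
start 400 0.0 [ 0.65 -0.11 -0.44  0.84  0.   -2.34] [0.304 0.234 0.384 0.   ]
    A [262. 201. 400.] [0.304 0.234 0.384 0.   ] [ 0.65 -0.37 -0.63  0.92  0.   -2.34]
    A [167. 128. 400.] [0.304 0.234 0.384 0.   ] [ 0.65 -0.65 -0.74  1.09  0.   -2.34]
    A [125.  96. 412.] [0.265 0.204 0.334 0.001] [ 0.65 -0.74 
[... 4473 characters left out ...]
 [-0.32 -0.04 -0.35  0.95  0.06 -3.14]
    B [456. -28. 404.] [ 0.285 -0.131  0.288 -0.125] [-0.02 -0.04 -0.35  0.97 -0.13 -3.14]
    B [439.  77. 404.] [ 0.241 -0.224  0.175 -0.279] [ 0.26 -0.   -0.3   1.09 -0.28 -3.14]
  lat B [ 214. -410.  404.] [ 0.298  0.211 -0.088  0.354] [-1.2   0.19 -0.1   1.38  0.36 -3.14]
  lat B [ 183. -455.  404.] [ 0.279  0.155 -0.068  0.312] [-1.28  0.23 -0.03  1.38  0.32 -3.14]
  lat B [ 151. -504.  404.] [ 0.255  0.108 -0.05   0.272] [-1.35  0.3   0.06  1.39  0.28 -3.14]
  lat B [ 115. -557.  404.] [ 0.228  0.068 -0.034  0.236] [-1.43  0.38  0.18  1.41  0.24 -3.14]
  lat B [  75. -614.  404.] [ 0.202  0.035 -0.02   0.204] [-1.5   0.48  0.34  1.45  0.21 -3.14]
```

```bash
cat > plan2.py <<'E'
from sim import *
import sys,json
from plant import arm
def plan(target,spin,n,show=True):
    s=arm.state(); p=np.array(s["tcp_pos"]); r=R.from_euler('xyz',s["orientation"]); d=(np.array(target)-p)/n
    rows=[]
    for i in range(n):
        t=r.inv().apply(d)/1000; rows.append([round(v,3) for v in t]+[round(spin/n,2)]); r=r*R.from_euler('z',spin/n,degrees=True)
    return s["joint_pos"],rows
if __name__=="__main__":
    a=[float(x) for x in sys.argv[1:]]
    q,rows=plan(a[:3],a[3],int(a[4]))
    o=run(q,rows,lambda q,p,r:solve_ls(q,p,r,.6))
    for i in range(0,len(rows),10):
        print(json.dumps([dict(zip(("tx","ty","tz","spin"),r)) for r in rows[i:i+10]]))
        x=o[min(i+9,len(rows)-1)]; pp,rr=fk(x,P); print("  ->",pp.round(0),rr.as_matrix()[:,2].round(3),rr.as_matrix()[:,1].round(2),x.round(2))
E
python3 plan2.py 230 -330 404 -284 40
```

```text
[{"tx": 0.005, "ty": -0.007, "tz": 0.002, "spin": -7.1}, {"tx": 0.005, "ty": -0.006, "tz": 0.002, "spin": -7.1}, {"tx": 0.006, "ty": -0.006, "tz": 0.002, "spin": -7.1}, {"tx": 0.007, "ty": -0.005, "tz": 0.002, "spin": -7.1}, {"tx": 0.007, "ty": -0.004, "tz": 0.002, "spin": -7.1}, {"tx": 0.008, "ty": -0.003, "tz": 0.002, "spin": -7.1}, {"tx": 0.008, "ty": -0.002, "tz": 0.002, "spin": -7.1}, {"tx": 0.008, "ty": -0.001, "tz": 0.002, "spin": -7.1}, {"tx": 0.008, "ty": 0.0, "tz": 0.002, "spin": -7.1}, {"tx": 0.008, "ty": 0.001, "tz": 0.002, "spin": -7.1}]
  -> [ -27. -286.  410.] [ 0.304  0.234 -0.923] [ 0.08 -0.97 -0.22] [-1.79 -0.05 -0.36  1.57  0.25  1.27]
[{"tx": 0.008, "ty": 0.002, "tz": 0.002, "spin": -7.1}, {"tx": 0.008, "ty": 0.003, "tz": 0.002, "spin": -7.1}, {"tx": 0.007, "ty": 0.004, "tz": 0.002, "spin": -7.1}, {"tx": 0.007, "ty": 0.005, "tz": 0.002, "spin": -7.1}, {"tx": 0.006, "ty": 0.006, "tz": 0.002, "spin": -7.1}, {"tx": 0.005, "ty": 0.006, "tz": 0.002, "spin": -7.1}, {"tx": 0.004, "ty": 0.007, "tz": 0.002, "spin": -7.1}, {"tx": 0.004, "ty": 0.008, "tz": 0.002, "spin": -7.
[... 851 characters left out ...]
0.03 -0.31  1.44  0.36 -0.71]
[{"tx": -0.008, "ty": 0.003, "tz": 0.002, "spin": -7.1}, {"tx": -0.008, "ty": 0.002, "tz": 0.002, "spin": -7.1}, {"tx": -0.008, "ty": 0.001, "tz": 0.002, "spin": -7.1}, {"tx": -0.008, "ty": 0.0, "tz": 0.002, "spin": -7.1}, {"tx": -0.008, "ty": -0.001, "tz": 0.002, "spin": -7.1}, {"tx": -0.008, "ty": -0.002, "tz": 0.002, "spin": -7.1}, {"tx": -0.008, "ty": -0.003, "tz": 0.002, "spin": -7.1}, {"tx": -0.007, "ty": -0.004, "tz": 0.002, "spin": -7.1}, {"tx": -0.007, "ty": -0.005, "tz": 0.002, "spin": -7.1}, {"tx": -0.006, "ty": -0.005, "tz": 0.002, "spin": -7.1}]
  -> [ 224. -330.  416.] [ 0.304  0.234 -0.923] [-0.59  0.81  0.01] [-1.11  0.04 -0.23  1.38  0.39 -1.75]
```

{"api": "play_rows", "payload": {"moves": [{"tx": 0.005,"ty": -0.007,"tz": 0.002,"spin": -7.1},{"tx": 0.005,"ty": -0.006,"tz": 0.002,"spin": -7.1},{"tx": 0.006,"ty": -0.006,"tz": 0.002,"spin": -7.1},{"tx": 0.007,"ty": -0.005,"tz": 0.002,"spin": -7.1},{"tx": 0.007,"ty": -0.004,"tz": 0.002,"spin": -7.1},{"tx": 0.008,"ty": -0.003,"tz": 0.002,"spin": -7.1},{"tx": 0.008,"ty": -0.002,"tz": 0.002,"spin": -7.1},{"tx": 0.008,"ty": -0.001,"tz": 0.002,"spin": -7.1},{"tx": 0.008,"ty": 0.0,"tz": 0.002,"spin": -7.1},{"tx": 0.008,"ty": 0.001,"tz": 0.002,"spin": -7.1}]}}

```text
clock: 18.37
tcp_pos: [-26.6, -286.2, 409.7]
orientation: [-2.909, -0.321, 0.013]
contact_force: [-1.6, 0.1, -0.8]
opening: 85.6
```

{"api": "play_rows", "payload": {"moves": [{"tx": 0.008,"ty": 0.002,"tz": 0.002,"spin": -7.1},{"tx": 0.008,"ty": 0.003,"tz": 0.002,"spin": -7.1},{"tx": 0.007,"ty": 0.004,"tz": 0.002,"spin": -7.1},{"tx": 0.007,"ty": 0.005,"tz": 0.002,"spin": -7.1},{"tx": 0.006,"ty": 0.006,"tz": 0.002,"spin": -7.1},{"tx": 0.005,"ty": 0.006,"tz": 0.002,"spin": -7.1},{"tx": 0.004,"ty": 0.007,"tz": 0.002,"spin": -7.1},{"tx": 0.004,"ty": 0.008,"tz": 0.002,"spin": -7.1},{"tx": 0.003,"ty": 0.008,"tz": 0.002,"spin": -7.1},{"tx": 0.002,"ty": 0.008,"tz": 0.002,"spin": -7.1}]}}

```text
clock: 19.2
tcp_pos: [58.0, -301.3, 412.0]
orientation: [2.9, -0.314, 1.328]
contact_force: [-0.2, 0.2, 1.3]
opening: 85.6
```

```bash
python3 plan2.py 250 -310 404 -213 30
```

```text
[{"tx": 0.001, "ty": 0.006, "tz": 0.002, "spin": -7.1}, {"tx": 0.0, "ty": 0.006, "tz": 0.002, "spin": -7.1}, {"tx": -0.0, "ty": 0.006, "tz": 0.002, "spin": -7.1}, {"tx": -0.001, "ty": 0.006, "tz": 0.002, "spin": -7.1}, {"tx": -0.002, "ty": 0.006, "tz": 0.002, "spin": -7.1}, {"tx": -0.003, "ty": 0.005, "tz": 0.002, "spin": -7.1}, {"tx": -0.003, "ty": 0.005, "tz": 0.002, "spin": -7.1}, {"tx": -0.004, "ty": 0.005, "tz": 0.002, "spin": -7.1}, {"tx": -0.004, "ty": 0.004, "tz": 0.002, "spin": -7.1}, {"tx": -0.005, "ty": 0.004, "tz": 0.002, "spin": -7.1}]
  -> [ 122. -305.  410.] [ 0.304  0.234 -0.923] [0.52 0.77 0.37] [-1.34 -0.05 -0.34  1.45  0.36 -0.76]
[{"tx": -0.005, "ty": 0.003, "tz": 0.002, "spin": -7.1}, {"tx": -0.006, "ty": 0.002, "tz": 0.002, "spin": -7.1}, {"tx": -0.006, "ty": 0.002, "tz": 0.002, "spin": -7.1}, {"tx": -0.006, "ty": 0.001, "tz": 0.002, "spin": -7.1}, {"tx": -0.006, "ty": 0.0, "tz": 0.002, "spin": -7.1}, {"tx": -0.006, "ty": -0.001, "tz": 0.002, "spin": -7.1}, {"tx": -0.006, "ty": -0.001, "tz": 0.002, "spin": -7.1}, {"tx": -0.006, "ty": -0.002, "tz": 0.002, "spin":
[... 199 characters left out ...]
.02 -0.32  1.38  0.38 -1.82]
[{"tx": -0.005, "ty": -0.004, "tz": 0.002, "spin": -7.1}, {"tx": -0.004, "ty": -0.005, "tz": 0.002, "spin": -7.1}, {"tx": -0.003, "ty": -0.005, "tz": 0.002, "spin": -7.1}, {"tx": -0.003, "ty": -0.005, "tz": 0.002, "spin": -7.1}, {"tx": -0.002, "ty": -0.006, "tz": 0.002, "spin": -7.1}, {"tx": -0.001, "ty": -0.006, "tz": 0.002, "spin": -7.1}, {"tx": -0.001, "ty": -0.006, "tz": 0.002, "spin": -7.1}, {"tx": 0.0, "ty": -0.006, "tz": 0.002, "spin": -7.1}, {"tx": 0.001, "ty": -0.006, "tz": 0.002, "spin": -7.1}, {"tx": 0.002, "ty": -0.006, "tz": 0.002, "spin": -7.1}]
  -> [ 250. -312.  408.] [ 0.304  0.234 -0.923] [-0.9  -0.25 -0.36] [-1.03  0.03 -0.27  1.32  0.39 -2.91]
```

{"api": "play_rows", "payload": {"moves": [{"tx": 0.001,"ty": 0.006,"tz": 0.002,"spin": -7.1},{"tx": 0.0,"ty": 0.006,"tz": 0.002,"spin": -7.1},{"tx": 0,"ty": 0.006,"tz": 0.002,"spin": -7.1},{"tx": -0.001,"ty": 0.006,"tz": 0.002,"spin": -7.1},{"tx": -0.002,"ty": 0.006,"tz": 0.002,"spin": -7.1},{"tx": -0.003,"ty": 0.005,"tz": 0.002,"spin": -7.1},{"tx": -0.003,"ty": 0.005,"tz": 0.002,"spin": -7.1},{"tx": -0.004,"ty": 0.005,"tz": 0.002,"spin": -7.1},{"tx": -0.004,"ty": 0.004,"tz": 0.002,"spin": -7.1},{"tx": -0.005,"ty": 0.004,"tz": 0.002,"spin": -7.1}]}}

```text
clock: 20.03
tcp_pos: [121.5, -305.0, 410.3]
orientation: [2.764, 0.114, 2.507]
contact_force: [0.5, -0.1, -0.6]
opening: 85.2
```

{"api": "play_rows", "payload": {"moves": [{"tx": -0.005,"ty": 0.003,"tz": 0.002,"spin": -7.1},{"tx": -0.006,"ty": 0.002,"tz": 0.002,"spin": -7.1},{"tx": -0.006,"ty": 0.002,"tz": 0.002,"spin": -7.1},{"tx": -0.006,"ty": 0.001,"tz": 0.002,"spin": -7.1},{"tx": -0.006,"ty": 0.0,"tz": 0.002,"spin": -7.1},{"tx": -0.006,"ty": -0.001,"tz": 0.002,"spin": -7.1},{"tx": -0.006,"ty": -0.001,"tz": 0.002,"spin": -7.1},{"tx": -0.006,"ty": -0.002,"tz": 0.002,"spin": -7.1},{"tx": -0.005,"ty": -0.003,"tz": 0.002,"spin": -7.1},{"tx": -0.005,"ty": -0.003,"tz": 0.002,"spin": -7.1}]}}

```text
clock: 20.87
tcp_pos: [185.3, -308.4, 408.8]
orientation: [3.129, 0.394, -2.518]
contact_force: [-0.7, -0.4, -0.7]
opening: 85.1
```

{"api": "play_rows", "payload": {"moves": [{"tx": -0.005,"ty": -0.004,"tz": 0.002,"spin": -7.1},{"tx": -0.004,"ty": -0.005,"tz": 0.002,"spin": -7.1},{"tx": -0.003,"ty": -0.005,"tz": 0.002,"spin": -7.1},{"tx": -0.003,"ty": -0.005,"tz": 0.002,"spin": -7.1},{"tx": -0.002,"ty": -0.006,"tz": 0.002,"spin": -7.1},{"tx": -0.001,"ty": -0.006,"tz": 0.002,"spin": -7.1},{"tx": -0.001,"ty": -0.006,"tz": 0.002,"spin": -7.1},{"tx": 0.0,"ty": -0.006,"tz": 0.002,"spin": -7.1},{"tx": 0.001,"ty": -0.006,"tz": 0.002,"spin": -7.1},{"tx": 0.002,"ty": -0.006,"tz": 0.002,"spin": -7.1}]}}

```text
clock: 21.7
tcp_pos: [249.6, -312.5, 407.3]
orientation: [-2.771, 0.136, -1.25]
contact_force: [-0.7, -0.6, -0.0]
opening: 85.5
```

```bash
cat > t6.py <<'E'
from t4 import *
q=arm.state()["joint_pos"]; print("now",q.round(3),lvl(q),fk(q,P)[0].round(0))
# options: spin -7 with world lateral step back k mm/row
def tool(q,dw):
    return fk(q,P)[1].inv().apply(dw)/1000
for k in (0,10,20,30):
  for nm,sv in (("A",A),("B",B)):
    qq=q.copy(); print(k,nm)
    for blk in range(3):
        for _ in range(5):
            lat=np.array([np.sin(qq[0]),-np.cos(qq[0]),0])*k
            qq=run(qq,[[*tool(qq,lat),-7]],sv)[0]
        print("   ",fk(qq,P)[0].round(0),lvl(qq),qq.round(2))
E
python3 t6.py | sed -n '/now/,$p'
```

```text
now [-1.033  0.029 -0.267  1.324  0.391 -2.908] [ 0.304  0.234 -0.045  0.381] [ 250. -313.  407.]
0 A
    [ 322. -252.  407.] [0.304 0.184 0.085 0.345] [-0.78 -0.03 -0.32  1.19  0.35 -3.14]
    [ 400. -119.  407.] [0.319 0.111 0.259 0.217] [-0.36 -0.11 -0.4   1.01  0.22 -3.14]
    [415.  39. 407.] [0.332 0.046 0.335 0.016] [ 0.09 -0.15 -0.45  0.93  0.02 -3.14]
0 B
    [ 317. -256.  407.] [0.303 0.141 0.113 0.314] [-0.79 -0.05 -0.34  1.16  0.32 -3.14]
    [ 392. -128.  407.] [0.308 0.005 0.287 0.112] [-0.35 -0.13 -0.42  0.99  0.11 -3.14]
    [404.  24. 407.] [ 0.287 -0.119  0.272 -0.15 ] [ 0.11 -0.14 -0.43  1.   -0.15 -3.14]
10 A
    [ 309. -261.  407.] [0.301 0.167 0.083 0.334] [-0.82 -0.04 -0.33  1.19  0.34 -3.14]
    [ 382. -144.  407.] [0.31  0.079 0.249 0.201] [-0.43 -0.12 -0.41  1.02  0.2  -3.14]
    [404.  -4. 407.] [0.316 0.    0.316 0.004] [-0.01 -0.17 -0.46  0.96  0.   -3.14]
10 B
    [ 303. -266.  407.] [0.294 0.11  0.119 0.291] [-0.82 -0.06 -0.35  1.16  0.29 -3.14]
    [ 372. -154.  407.] [ 0.278 -0.049  0.274  0.068] [-0.42 -0.15 -0.43  1.01  0.07 -3.14]
    [389. -22. 40
[... 462 characters left out ...]
.239 -0.097  0.256  0.024] [-0.48 -0.15 -0.43  1.03  0.02 -3.14]
    [371. -66. 407.] [ 0.142 -0.253  0.163 -0.24 ] [-0.08 -0.14 -0.42  1.12 -0.24 -3.14]
30 A
    [ 282. -281.  407.] [0.291 0.137 0.074 0.313] [-0.9  -0.04 -0.33  1.21  0.32 -3.14]
    [ 344. -193.  407.] [0.281 0.021 0.225 0.17 ] [-0.57 -0.14 -0.42  1.06  0.17 -3.14]
    [373. -85. 407.] [ 0.262 -0.082  0.274 -0.024] [-0.22 -0.19 -0.46  1.02 -0.02 -3.14]
30 B
    [ 273. -287.  407.] [0.27  0.058 0.122 0.247] [-0.9  -0.07 -0.36  1.16  0.25 -3.14]
    [ 328. -204.  407.] [ 0.192 -0.135  0.235 -0.014] [-0.55 -0.16 -0.43  1.06 -0.01 -3.14]
    [ 350. -109.  407.] [ 0.049 -0.296  0.104 -0.281] [-0.19 -0.13 -0.4   1.18 -0.29 -3.14]
```

{"api": "play_rows", "payload": {"moves": [{"tx": 0,"ty": 0,"tz": 0,"spin": -7},{"tx": 0,"ty": 0,"tz": 0,"spin": -7},{"tx": 0,"ty": 0,"tz": 0,"spin": -7},{"tx": 0,"ty": 0,"tz": 0,"spin": -7},{"tx": 0,"ty": 0,"tz": 0,"spin": -7},{"tx": 0,"ty": 0,"tz": 0,"spin": -7},{"tx": 0,"ty": 0,"tz": 0,"spin": -7},{"tx": 0,"ty": 0,"tz": 0,"spin": -7},{"tx": 0,"ty": 0,"tz": 0,"spin": 0},{"tx": 0,"ty": 0,"tz": 0,"spin": 0}]}}

```text
clock: 22.53
tcp_pos: [366.2, -168.2, 412.9]
orientation: [-2.92, -0.186, -0.509]
contact_force: [0.2, -0.3, -0.0]
opening: 85.4
```

```bash
sed -i 's/for k in (0,10,20,30)/for k in (0,)/' t6.py; python3 t6.py | sed -n '/now/,$p'
```

```text
now [-0.508 -0.096 -0.365  1.114  0.221 -3.141] [0.265 0.103 0.181 0.219] [ 366. -168.  413.]
0 A
    [403. -16. 413.] [0.273 0.038 0.27  0.054] [-0.06 -0.14 -0.41  1.03  0.05 -3.14]
    [369. 137. 413.] [ 0.277 -0.025  0.245 -0.132] [ 0.4  -0.15 -0.42  1.06 -0.13 -3.14]
    [275. 256. 413.] [ 0.286 -0.093  0.118 -0.277] [ 0.86 -0.12 -0.38  1.18 -0.28 -3.14]
0 B
    [401. -22. 413.] [ 0.27  -0.023  0.271 -0.009] [-0.05 -0.15 -0.41  1.03 -0.01 -3.14]
    [368. 123. 413.] [ 0.252 -0.151  0.171 -0.239] [ 0.41 -0.12 -0.39  1.13 -0.24 -3.14]
    [282. 232. 413.] [ 0.243 -0.29  -0.052 -0.375] [ 0.83 -0.04 -0.32  1.35 -0.38 -3.14]
```

{"api": "play_rows", "payload": {"moves": [{"tx": 0,"ty": 0,"tz": 0,"spin": -7},{"tx": 0,"ty": 0,"tz": 0,"spin": -7},{"tx": 0,"ty": 0,"tz": 0,"spin": -7},{"tx": 0,"ty": 0,"tz": 0,"spin": -7},{"tx": 0,"ty": 0,"tz": 0,"spin": -7},{"tx": 0,"ty": 0,"tz": 0,"spin": 0},{"tx": 0,"ty": 0,"tz": 0,"spin": 0},{"tx": 0,"ty": 0,"tz": 0,"spin": 0},{"tx": 0,"ty": 0,"tz": 0,"spin": 0},{"tx": 0,"ty": 0,"tz": 0,"spin": 0}]}}

```text
clock: 23.37
tcp_pos: [398.9, -18.4, 414.0]
orientation: [3.14, -0.259, -0.046]
contact_force: [0.2, 0.2, -0.1]
opening: 85.2
```

```bash
python3 t6.py | sed -n '/now/,$p'
```

```text
now [-4.500e-02 -1.440e-01 -4.060e-01  1.050e+00 -2.000e-03 -3.141e+00] [ 0.255 -0.013  0.256 -0.002] [399. -18. 414.]
0 A
    [363. 133. 414.] [ 0.253 -0.078  0.2   -0.173] [ 0.42 -0.14 -0.4   1.11 -0.17 -3.14]
    [269. 250. 414.] [ 0.259 -0.146  0.058 -0.292] [ 0.86 -0.1  -0.36  1.25 -0.3  -3.14]
    [137. 313. 414.] [ 0.287 -0.209 -0.124 -0.333] [ 1.3  -0.05 -0.32  1.43 -0.34 -3.14]
0 B
    [365. 126. 414.] [ 0.242 -0.141  0.164 -0.227] [ 0.42 -0.12 -0.38  1.14 -0.23 -3.14]
    [278. 235. 414.] [ 0.238 -0.279 -0.051 -0.363] [ 0.84 -0.04 -0.32  1.35 -0.37 -3.14]
    [157. 298. 414.] [ 0.277 -0.413 -0.305 -0.392] [ 1.25  0.06 -0.26  1.59 -0.4  -3.14]
```

```bash
python3 look.py w8 wrist
```

```text
[398.9 -18.4 414. ] [ 3.14  -0.259 -0.046] 23.3667
```

View pics/w8.png

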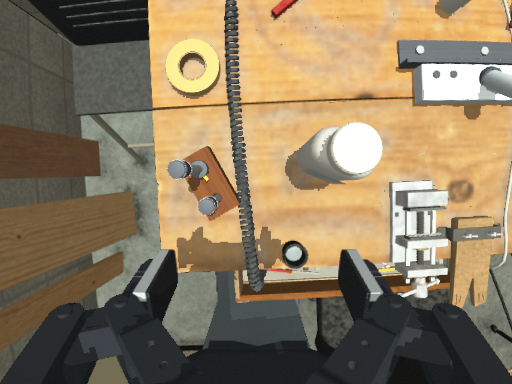

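```bash
cat > rodm.py <<'E'
import sys,pickle
from h import *
s,p,im,d=pickle.load(open(f"pics/{sys.argv[1]}.pkl","rb")); W=cloud(d,p)
X=W[...,0];Y=W[...,1];Z=W[...,2]
box=(X>410)&(X<560)&(Y>-30)&(Y<110)
for nm,lo,hi in [("rodtop",159,170),("rodhead",135,170),("punchtop",131,143),("collar?",34,55),("stand",26,33)]:
    m=box&(Z>lo)&(Z<hi); v,u=np.nonzero(m)
    if len(v)<3: print(nm,len(v)); continue
    print(nm,len(v),"px",u.mean().round(1),v.mean().round(1),"mean",np.c_[X[m],Y[m],Z[m]].mean(0).round(1),np.c_[X[m],Y[m]].min(0).round(1),np.c_[X[m],Y[m]].max(0).round(1))
m=(box&(abs(Z-30)<3)).astype(np.uint8)
pts=np.c_[X[m>0],Y[m>0]].astype(np.float32); print(cv2.minAreaRect(pts))
x0,y0=150,130
cv2.imwrite(f"pics/{sys.argv[1]}c.png",cv2.resize(im[y0:y0+100,x0:x0+100,::-1],None,fx=6,fy=6,interpolation=cv2.INTER_CUBIC))
E
python3 rodm.py w8
```

```text
rodtop 282 px 176.7 169.1 mean [495.1  44.9 164.4] [487.5  37.6] [502.9  52.6]
rodhead 576 px 188.9 182.6 mean [482.2  37.8 151.7] [452.2  19.7] [503.   52.6]
punchtop 262 px 204.3 202.1 mean [463.6  28.5 136.7] [451.8  19.7] [503.  45.]
collar? 214 px 202.0 171.6 mean [493.7  45.8  47.8] [455.8  25.8] [508.4  59.4]
stand 1654 px 211.2 183.3 mean [478.   38.1  30. ] [429.6   3.2] [527.1  77.3]
((478.2730712890625, 42.81147766113281), (88.49148559570312, 46.50445556640625), 26.412826538085938)
```

View pics/w8c.png

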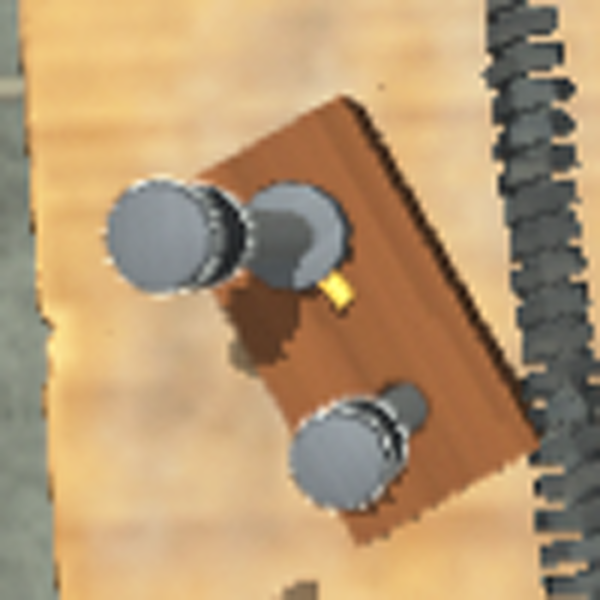

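```bash
cat > t7.py <<'E'
import pickle
from h import *
s,p,im,d=pickle.load(open("pics/w8.pkl","rb")); W=cloud(d,p)
def at(u,v,z):
    o,dd=ray([[u,v]],p); return (o+(z-o[2])/dd[0,2]*dd[0]).round(1)
print("rod",at(176.7,169.4,164.5),"punch",at(207.8,205.8,137),"collar",at(199.5,169.2,50),"punch base",at(217.5,197,30))
for c in [(346,97),(540,447),(360,545),(200,178)]: print("stand corner",at(150+c[0]/6,130+c[1]/6,30))
print(p["cam_to_world"].round(3)); print(W[195:199,216:219,2])
E
python3 t7.py
```

```text
rod [494.9  44.9 164.5] punch [460.   25.4 137. ] collar [496.8  48.4  50. ] punch base [459.7  30.9  30. ]
stand corner [526.5  40.   30. ]
stand corner [448.5   1.9  30. ]
stand corner [428.7  42.7  30. ]
stand corner [510.7  72.9  30. ]
[[-4.80000e-02  9.96000e-01  7.00000e-02  4.88294e+02]
 [-9.99000e-01 -4.80000e-02 -2.00000e-03 -2.24080e+01]
 [ 2.00000e-03 -7.00000e-02  9.98000e-01  4.05664e+02]
 [ 0.00000e+00  0.00000e+00  0.00000e+00  1.00000e+00]]
[[46.43986012 44.34358227 39.15303244]
 [58.78115051 55.53331772 47.55265297]
 [69.59497526 62.41907624 55.23613411]
 [76.51879404 69.06444236 61.77793948]]
```

```bash
python3 plan2.py 450 47.3 375 0 4
```

```text
[{"tx": 0.009, "ty": -0.017, "tz": 0.012, "spin": 0.0}, {"tx": 0.009, "ty": -0.017, "tz": 0.012, "spin": 0.0}, {"tx": 0.009, "ty": -0.017, "tz": 0.012, "spin": 0.0}, {"tx": 0.009, "ty": -0.017, "tz": 0.012, "spin": 0.0}]
  -> [449.  47. 377.] [ 0.256 -0.013 -0.967] [-0.05 -1.    0.  ] [ 0.12 -0.02 -0.39  0.95 -0.04 -2.98]
```

{"api": "play_rows", "payload": {"moves": [{"tx": 0.009,"ty": -0.017,"tz": 0.012,"spin": 0},{"tx": 0.009,"ty": -0.017,"tz": 0.012,"spin": 0},{"tx": 0.009,"ty": -0.017,"tz": 0.012,"spin": 0},{"tx": 0.009,"ty": -0.017,"tz": 0.012,"spin": 0},{"tx": 0,"ty": 0,"tz": 0,"spin": 0},{"tx": 0,"ty": 0,"tz": 0,"spin": 0},{"tx": 0,"ty": 0,"tz": 0,"spin": 0},{"tx": 0,"ty": 0,"tz": 0,"spin": 0},{"tx": 0,"ty": 0,"tz": 0,"spin": 0},{"tx": 0,"ty": 0,"tz": 0,"spin": 0}]}}

```text
clock: 24.25
tcp_pos: [448.8, 48.2, 377.2]
orientation: [3.14, -0.26, -0.044]
contact_force: [0.1, -0.1, -0.5]
opening: 85.7
```

```bash
python3 look.py w9 wrist; python3 rodm.py w9
```

```text
[448.8  48.2 377.2] [ 3.14  -0.26  -0.044] 24.25
rodtop 391 px 257.7 232.7 mean [495.7  45.8 164.5] [487.4  38.2] [503.2  53.7]
rodhead 755 px 265.7 243.1 mean [484.1  39.6 152.4] [451.8  19.5] [503.4  54.3]
punchtop 334 px 278.5 261.0 mean [465.2  29.8 136.7] [451.8  19.3] [503.4  54.3]
collar? 245 px 255.1 212.5 mean [494.6  48.5  48.1] [458.   26.7] [508.5  61.9]
stand 1806 px 261.2 221.3 mean [481.1  41.9  30. ] [430.2   3.8] [527.   81.4]
((477.8305969238281, 42.63050842285156), (88.31944274902344, 46.10321044921875), 26.385238647460938)
```

View pics/w9.png

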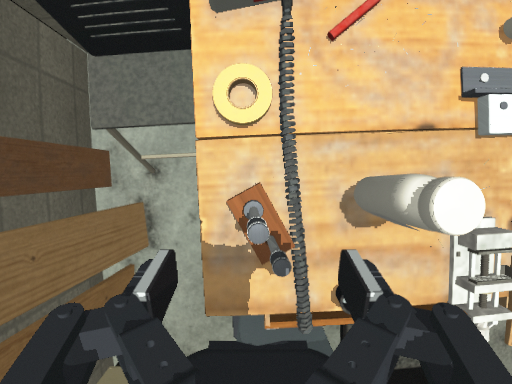

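{"api": "play_rows", "payload": {"moves": [{"tx": -0.003,"ty": 0,"tz": 0.016,"spin": 0},{"tx": -0.003,"ty": 0,"tz": 0.016,"spin": 0},{"tx": -0.002,"ty": 0,"tz": 0.015,"spin": 0},{"tx": -0.002,"ty": 0,"tz": 0.015,"spin": 0},{"tx": -0.002,"ty": 0,"tz": 0.015,"spin": 0},{"tx": 0,"ty": 0,"tz": 0,"spin": 0},{"tx": 0,"ty": 0,"tz": 0,"spin": 0},{"tx": 0,"ty": 0,"tz": 0,"spin": 0},{"tx": 0,"ty": 0,"tz": 0,"spin": 0},{"tx": 0,"ty": 0,"tz": 0,"spin": 0}]}}

```text
clock: 25.13
tcp_pos: [457.3, 48.3, 300.2]
orientation: [3.14, -0.26, -0.043]
contact_force: [-0.3, -1.2, 0.1]
opening: 84.9
```

```bash
python3 look.py w10 wrist
```

```text
[457.3  48.3 300.2] [ 3.14  -0.26  -0.043] 25.1333
```

View pics/w10.png

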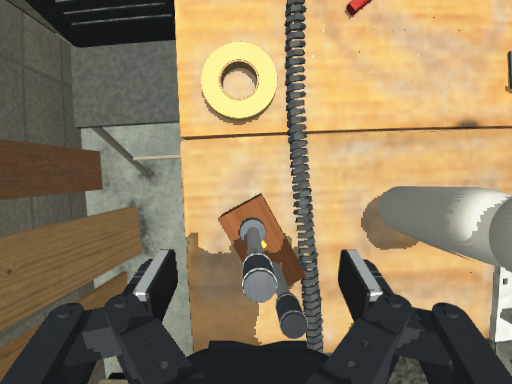

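{"api": "play_rows", "payload": {"moves": [{"tx": 0,"ty": 0,"tz": 0,"spin": 0},{"tx": 0,"ty": 0,"tz": 0,"spin": 0},{"tx": 0,"ty": 0,"tz": 0,"spin": 0},{"tx": 0,"ty": 0,"tz": 0,"spin": 0},{"tx": 0,"ty": 0,"tz": 0,"spin": 0},{"tx": 0,"ty": 0,"tz": 0,"spin": 0},{"tx": 0,"ty": 0,"tz": 0,"spin": 0},{"tx": 0,"ty": 0,"tz": 0,"spin": 0},{"tx": 0,"ty": 0,"tz": 0,"spin": 0},{"tx": 0,"ty": 0,"tz": 0,"spin": 0}], "jaw": 1}}

```text
clock: 26.02
tcp_pos: [457.1, 48.7, 299.4]
orientation: [3.141, -0.259, -0.043]
contact_force: [-0.8, 4.9, 0.3]
opening: 14.7
```

```bash
python3 look.py w11 wrist;python3 look.py s11 scene; python3 -c "
import cv2
a=cv2.imread('pics/s11.png');cv2.imwrite('pics/s11c.png',cv2.resize(a[100:220,120:270],None,fx=5,fy=5,interpolation=2))"
```

```text
[457.1  48.7 299.4] [ 3.141 -0.259 -0.043] 26.0167
[457.1  48.7 299.4] [ 3.141 -0.259 -0.043] 26.0667
```

View pics/s11c.png

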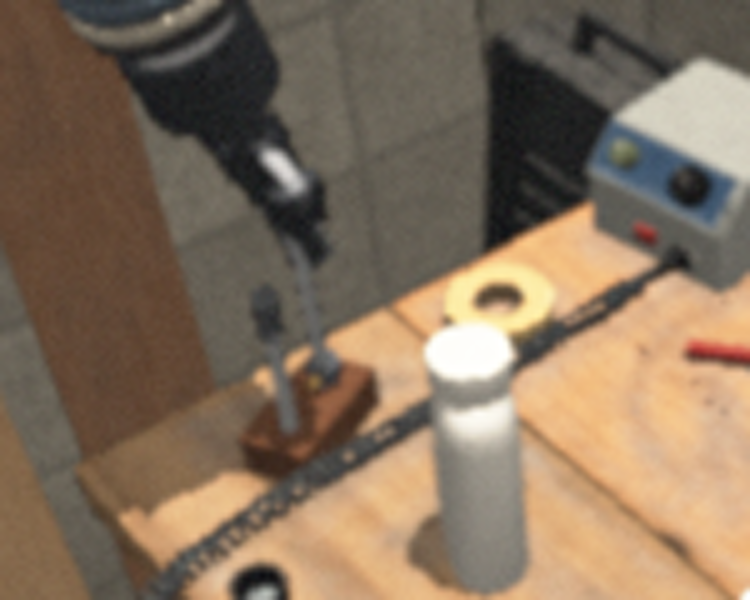

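View pics/w11.png

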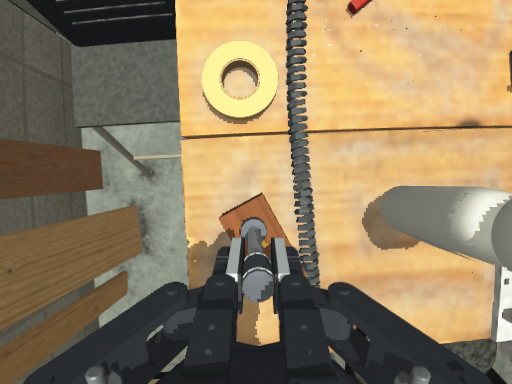

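{"api": "play_rows", "payload": {"moves": [{"tx": 0.001,"ty": 0,"tz": -0.004,"spin": 0},{"tx": 0.003,"ty": 0,"tz": -0.011,"spin": 0},{"tx": 0.004,"ty": 0,"tz": -0.015,"spin": 0},{"tx": 0.006,"ty": 0,"tz": -0.023,"spin": 0},{"tx": 0.008,"ty": 0,"tz": -0.03,"spin": 0},{"tx": 0.008,"ty": 0,"tz": -0.03,"spin": 0},{"tx": 0.008,"ty": 0,"tz": -0.03,"spin": 0},{"tx": 0.006,"ty": 0,"tz": -0.023,"spin": 0},{"tx": 0,"ty": 0,"tz": 0,"spin": 5},{"tx": 0,"ty": 0,"tz": 0,"spin": 5}]}}

```text
clock: 26.95
tcp_pos: [457.3, 48.6, 472.5]
orientation: [-3.096, -0.258, -0.228]
contact_force: [0.1, -0.3, -1.4]
opening: 14.6
```

```bash
python3 look.py s12 scene; python3 -c "
import cv2
a=cv2.imread('pics/s12.png');cv2.imwrite('pics/s12c.png',cv2.resize(a[60:210,120:270],None,fx=4,fy=4,interpolation=2))"; python3 plan2.py 450 -250 455 170 25
```

```text
[457.3  48.6 472.5] [-3.096 -0.258 -0.228] 26.95
[{"tx": 0.002, "ty": 0.012, "tz": 0.001, "spin": 6.8}, {"tx": 0.004, "ty": 0.011, "tz": 0.001, "spin": 6.8}, {"tx": 0.005, "ty": 0.011, "tz": 0.001, "spin": 6.8}, {"tx": 0.006, "ty": 0.01, "tz": 0.001, "spin": 6.8}, {"tx": 0.007, "ty": 0.009, "tz": 0.001, "spin": 6.8}, {"tx": 0.008, "ty": 0.008, "tz": 0.001, "spin": 6.8}, {"tx": 0.009, "ty": 0.007, "tz": 0.001, "spin": 6.8}, {"tx": 0.01, "ty": 0.006, "tz": 0.001, "spin": 6.8}, {"tx": 0.011, "ty": 0.005, "tz": 0.001, "spin": 6.8}, {"tx": 0.011, "ty": 0.004, "tz": 0.001, "spin": 6.8}]
  -> [455. -69. 462.] [ 0.257 -0.013 -0.966] [-0.96 -0.16 -0.25] [-0.16 -0.02 -0.18  1.16  0.03 -1.88]
[{"tx": 0.012, "ty": 0.002, "tz": 0.001, "spin": 6.8}, {"tx": 0.012, "ty": 0.001, "tz": 0.001, "spin": 6.8}, {"tx": 0.012, "ty": -0.001, "tz": 0.001, "spin": 6.8}, {"tx": 0.012, "ty": -0.002, "tz": 0.001, "spin": 6.8}, {"tx": 0.011, "ty": -0.003, "tz": 0.001, "spin": 6.8}, {"tx": 0.011, "ty": -0.005, "tz": 0.001, "spin": 6.8}, {"tx": 0.01, "ty": -0.006, "tz": 0.001, "spin": 6.8}, {"tx": 0.01, "ty": -0.007, "tz": 0.001, "spin": 6.8}, {"tx": 0.009, "ty": -0.008, "tz": 0.001, "spin": 6.8}, {"tx": 0.008, "ty": -0.009, "tz": 0.001, "spin": 6.8}]
  -> [ 453. -189.  453.] [ 0.257 -0.013 -0.966] [-0.49  0.86 -0.14] [-0.42  0.05 -0.12  1.15  0.09 -0.95]
[{"tx": 0.007, "ty": -0.01, "tz": 0.001, "spin": 6.8}, {"tx": 0.005, "ty": -0.011, "tz": 0.001, "spin": 6.8}, {"tx": 0.004, "ty": -0.011, "tz": 0.001, "spin": 6.8}, {"tx": 0.003, "ty": -0.012, "tz": 0.001, "spin": 6.8}, {"tx": 0.001, "ty": -0.012, "tz": 0.001, "spin": 6.8}]
  -> [ 452. -249.  448.] [ 0.257 -0.013 -0.966] [0.05 1.   0.  ] [-0.54  0.11 -0.07  1.16  0.12 -0.47]
```

View pics/s12c.png

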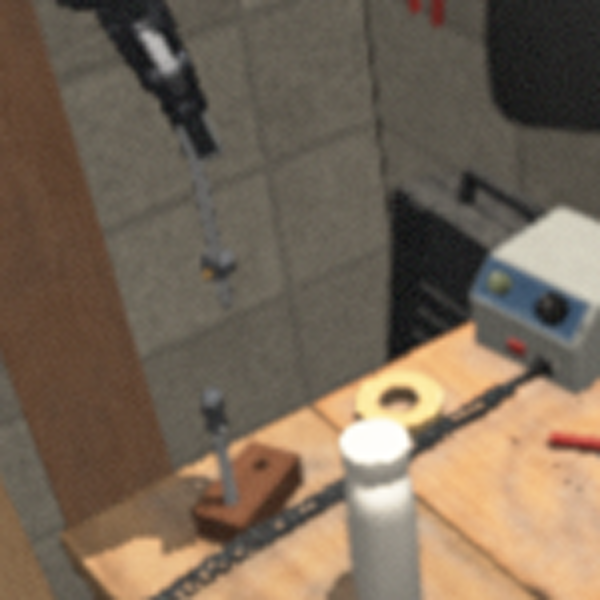

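{"api": "play_rows", "payload": {"moves": [{"tx": 0.002,"ty": 0.012,"tz": 0,"spin": 6.8},{"tx": 0.004,"ty": 0.011,"tz": 0,"spin": 6.8},{"tx": 0.005,"ty": 0.011,"tz": 0,"spin": 6.8},{"tx": 0.006,"ty": 0.01,"tz": 0,"spin": 6.8},{"tx": 0.007,"ty": 0.009,"tz": 0,"spin": 6.8},{"tx": 0.008,"ty": 0.008,"tz": 0,"spin": 6.8},{"tx": 0.009,"ty": 0.007,"tz": 0,"spin": 6.8},{"tx": 0.01,"ty": 0.006,"tz": 0,"spin": 6.8},{"tx": 0.011,"ty": 0.005,"tz": 0,"spin": 6.8},{"tx": 0.011,"ty": 0.004,"tz": 0,"spin": 6.8}]}}

```text
clock: 27.83
tcp_pos: [453.4, -69.2, 471.4]
orientation: [-2.889, -0.054, -1.415]
contact_force: [-0.0, -0.6, -0.4]
opening: 14.1
```

{"api": "play_rows", "payload": {"moves": [{"tx": 0.012,"ty": 0.002,"tz": 0,"spin": 6.8},{"tx": 0.012,"ty": 0.001,"tz": 0,"spin": 6.8},{"tx": 0.012,"ty": -0.001,"tz": 0,"spin": 6.8},{"tx": 0.012,"ty": -0.002,"tz": 0,"spin": 6.8},{"tx": 0.011,"ty": -0.003,"tz": 0,"spin": 6.8},{"tx": 0.011,"ty": -0.005,"tz": 0,"spin": 6.8},{"tx": 0.01,"ty": -0.006,"tz": 0,"spin": 6.8},{"tx": 0.01,"ty": -0.007,"tz": 0,"spin": 6.8},{"tx": 0.009,"ty": -0.008,"tz": 0,"spin": 6.8},{"tx": 0.008,"ty": -0.009,"tz": 0,"spin": 6.8}]}}

```text
clock: 28.67
tcp_pos: [450.1, -188.9, 472.0]
orientation: [-2.994, 0.213, -2.579]
contact_force: [-0.7, -0.5, -0.8]
opening: 14.6
```

{"api": "play_rows", "payload": {"moves": [{"tx": 0.007,"ty": -0.01,"tz": 0,"spin": 6.8},{"tx": 0.005,"ty": -0.011,"tz": 0,"spin": 6.8},{"tx": 0.004,"ty": -0.011,"tz": 0,"spin": 6.8},{"tx": 0.003,"ty": -0.012,"tz": 0,"spin": 6.8},{"tx": 0.001,"ty": -0.012,"tz": 0,"spin": 6.8},{"tx": 0,"ty": -0.03,"tz": 0,"spin": 0},{"tx": 0,"ty": -0.03,"tz": 0,"spin": 0},{"tx": 0,"ty": -0.03,"tz": 0,"spin": 0},{"tx": 0,"ty": -0.01,"tz": 0,"spin": 0},{"tx": 0,"ty": 0,"tz": 0,"spin": 0}]}}

```text
clock: 29.5
tcp_pos: [443.8, -350.6, 471.8]
orientation: [-3.14, 0.257, 3.098]
contact_force: [1.1, -0.0, -0.6]
opening: 15.1
```

```bash
python3 look.py w13 wrist; python3 look.py s13 scene;  python3 look.py t13 top
```

```text
[ 443.8 -350.6  471.8] [-3.14   0.257  3.098] 29.5
[ 443.9 -349.3  472.1] [-3.14   0.258  3.098] 29.55
[ 444.  -348.4  472.4] [-3.14   0.258  3.099] 29.6
```

View pics/w13.png

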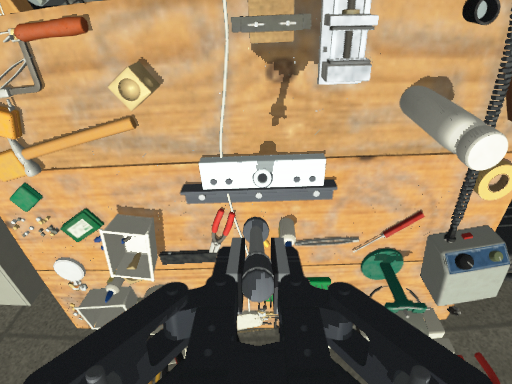

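View pics/s13.png

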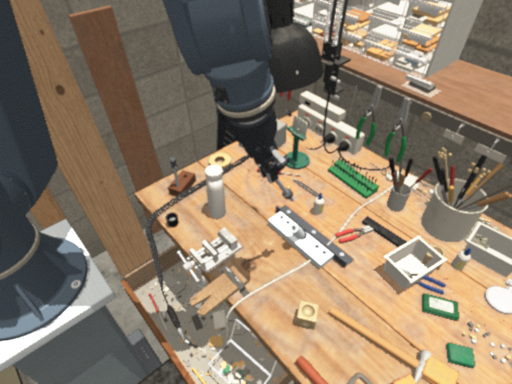

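View pics/t13.png

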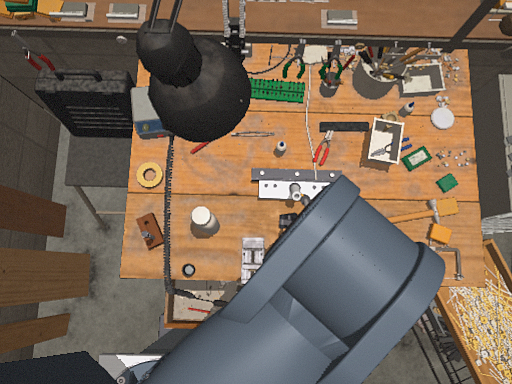

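```bash
cat > t8.py <<'E'
import pickle
from h import *
from scipy.spatial.transform import Rotation as R
L=lambda f:pickle.load(open(f"pics/{f}.pkl","rb"))
s0=L("w11")[0]; R0=R.from_euler('xyz',s0["orientation"]); p0=s0["tcp_pos"]
head=p0+R0.apply([0,0,154.7]); print("grasp pt",head)
def tool(x): return R0.inv().apply(np.array(x)-p0)
for tip in ([498.3,49.1,5],[496.5,47,5]):
    tt=tool(tip); top=np.array([head[0],head[1],165.]); 
    for f in ("w13","s13"):
        s,p,im,d=L(f); Rn=R.from_euler('xyz',s["orientation"]); pn=s["tcp_pos"]
        tw=pn+Rn.apply(tt); gw=pn+Rn.apply(tool(np.array(tip)+(head-tip)*(145/ (head[2]-5)))); ax=(gw-tw)/np.linalg.norm(gw-tw)
        pts=np.array([tw,tw+33*ax,tw+45*ax,tw+128*ax,tw+160*ax]); print(f,"tip",tw.round(1),"axis",ax.round(3),proj(pts,p).round(1).tolist())
for f,x,y,w,h in (("w13",205,190,110,110),("s13",255,150,60,60)):
    im=L(f)[2][y:y+h,x:x+w,::-1]; k=550/w; cv2.imwrite(f"pics/{f}c.png",cv2.resize(im,None,fx=k,fy=k,interpolation=cv2.INTER_CUBIC))
E
python3 t8.py
```

```text
grasp pt [496.71895479  46.93633113 149.90814838]
w13 tip [ 553.2 -358.2  195.5] axis [-0.484  0.038  0.874] [[255.3, 219.1], [255.6, 225.5], [255.7, 228.2], [257.0, 258.3], [258.0, 280.0]]
s13 tip [ 553.5 -356.7  195.8] axis [-0.484  0.038  0.874] [[291.9, 200.6], [287.1, 194.7], [285.2, 192.5], [271.1, 175.1], [264.9, 167.4]]
w13 tip [ 554.8 -356.1  196.3] axis [-0.495  0.024  0.869] [[257.5, 220.8], [257.5, 227.0], [257.5, 229.6], [257.5, 258.7], [257.5, 279.7]]
s13 tip [ 555.1 -354.6  196.7] axis [-0.495  0.023  0.868] [[291.7, 199.5], [287.0, 193.8], [285.1, 191.7], [271.1, 174.9], [264.9, 167.5]]
```

View pics/w13c.png

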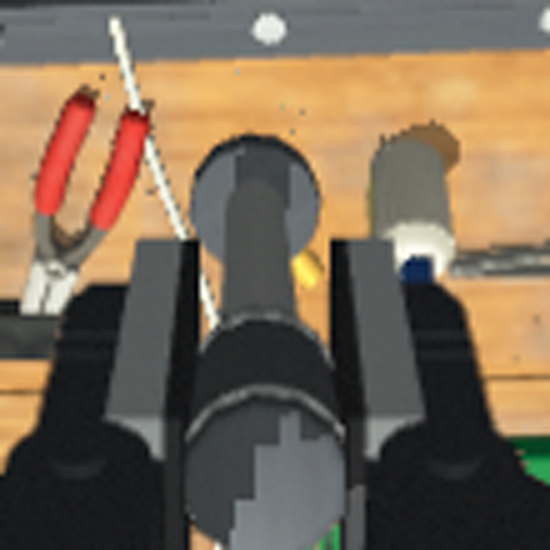

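View pics/s13c.png

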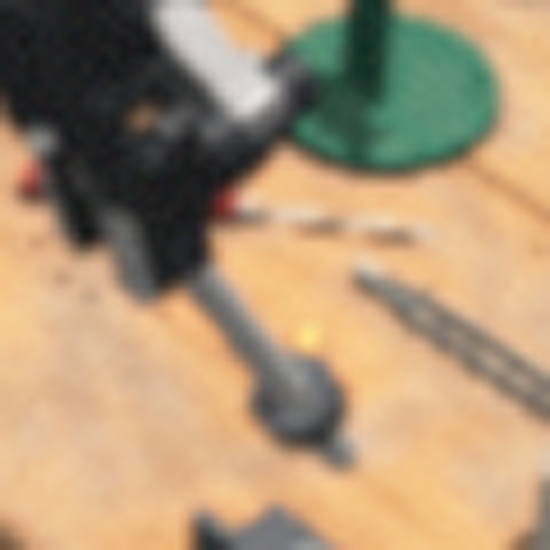

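```bash
cat > t9.py <<'E'
from t8 import *
print("-----")
M=np.array([573.9,-351.2,78.9]); t=np.array([-.5,.003,.866])
s,p,im,d=L("w13"); print("mouth in w13",proj([M],p), proj([M-68*t],p))
tip=np.array([497.4,48.4,5.]); tt=tool(tip); ta=tool(tip+(head-tip)*(145/(head[2]-5))); ta=(ta-tt)/np.linalg.norm(ta-tt)
print("tool tip",tt.round(1),"axis",ta.round(4))
s=arm.state(); Rn=R.from_euler('xyz',s["orientation"]); pn=s["tcp_pos"]
for sp in (-12,-9,-6,-3,0,3,6,9,12):
    Rk=Rn*R.from_euler('z',sp,degrees=True); a=Rk.apply(ta); print(sp,a.round(3),"angle to tube",np.degrees(np.arccos(a@t/np.linalg.norm(t))).round(2))
cv2.imwrite("pics/w13d.png",cv2.resize(im[140:200,190:340,::-1],None,fx=5,fy=5,interpolation=cv2.INTER_CUBIC))
E
python3 t9.py | sed -n '/-----/,$p'
```

```text
-----
mouth in w13 [[261.78146346 177.35991657]] [[262.04018698 176.91105812]]
tool tip [-36.6  -1.5 294.9] axis [ 0.2522  0.0105 -0.9676]
-12 [-0.489 -0.02   0.872] angle to tube 1.49
-9 [-0.491 -0.007  0.871] angle to tube 0.84
-6 [-0.491  0.006  0.871] angle to tube 0.61
-3 [-0.491  0.019  0.871] angle to tube 1.11
0 [-0.49   0.033  0.871] angle to tube 1.81
3 [-0.489  0.046  0.871] angle to tube 2.55
6 [-0.487  0.059  0.871] angle to tube 3.3
9 [-0.484  0.072  0.872] angle to tube 4.06
12 [-0.481  0.085  0.873] angle to tube 4.82
```

View pics/w13d.png

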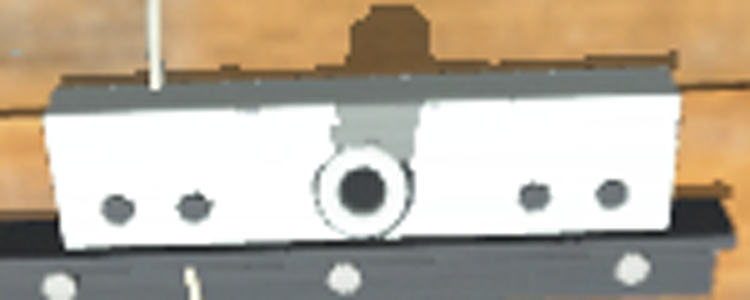

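```bash
cat > t10.py <<'E'
import sys,io,contextlib
with contextlib.redirect_stdout(io.StringIO()):
    from t9 import *
M=np.array([574.3,-350.9,78.9])
def go(along,spin,n,off=(0,0,0)):
    s=arm.state(); Rn=R.from_euler('xyz',s["orientation"]); pn=s["tcp_pos"]
    Rk=Rn*R.from_euler('z',spin,degrees=True)
    target=M+along*t+np.array(off)-Rk.apply(tt)
    d=target-pn; print("tip now",(pn+Rn.apply(tt)).round(1),"axis",Rn.apply(ta).round(3),"tcp target",target.round(1),"d world",d.round(1),"d tool(now)",Rn.inv().apply(d).round(1),"d tool(after spin)",Rk.inv().apply(d).round(1))
if __name__=="__main__": a=[float(x) for x in sys.argv[1:]]; go(a[0],a[1],1,a[2:5] if len(a)>2 else (0,0,0))
E
python3 t10.py 40 -7
```

```text
tip now [ 554.7 -354.6  197. ] axis [-0.49   0.033  0.871] tcp target [ 443.6 -348.6  389.3] d world [ -0.5  -0.7 -83.4] d tool(now) [21.8 -0.5 80.5] d tool(after spin) [21.7  2.1 80.5]
```

{"api": "play_rows", "payload": {"moves": [{"tx": 0,"ty": 0,"tz": 0,"spin": -3.5},{"tx": 0,"ty": 0,"tz": 0,"spin": -3.5},{"tx": 0.004,"ty": 0,"tz": 0.016,"spin": 0},{"tx": 0.004,"ty": 0,"tz": 0.016,"spin": 0},{"tx": 0.005,"ty": 0.001,"tz": 0.016,"spin": 0},{"tx": 0.005,"ty": 0.001,"tz": 0.016,"spin": 0},{"tx": 0.004,"ty": 0,"tz": 0.016,"spin": 0},{"tx": 0,"ty": 0,"tz": 0,"spin": 0},{"tx": 0,"ty": 0,"tz": 0,"spin": 0},{"tx": 0,"ty": 0,"tz": 0,"spin": 0}]}}

```text
clock: 30.48
tcp_pos: [443.5, -348.9, 391.2]
orientation: [-3.107, 0.258, -3.057]
contact_force: [-0.4, -0.0, -1.1]
opening: 14.5
```

```bash
python3 look.py w14 wrist; python3 look.py s14 scene;  python3 t10.py 10 0; python3 -c "
import cv2
a=cv2.imread('pics/s14.png');cv2.imwrite('pics/s14c.png',cv2.resize(a[190:270,250:350],None,fx=7,fy=7,interpolation=2))"
```

```text
[ 443.5 -348.9  391.2] [-3.107  0.258 -3.057] 30.4833
[ 443.6 -349.1  391.4] [-3.106  0.258 -3.057] 30.5333
tip now [ 554.7 -351.9  115.7] axis [-0.493  0.003  0.87 ] tcp target [ 458.1 -348.2  363.1] d world [ 14.6   1.1 -28.2] d tool(now) [-6.9  0.9 30.9] d tool(after spin) [-6.9  0.9 30.9]
```

View pics/w14.png

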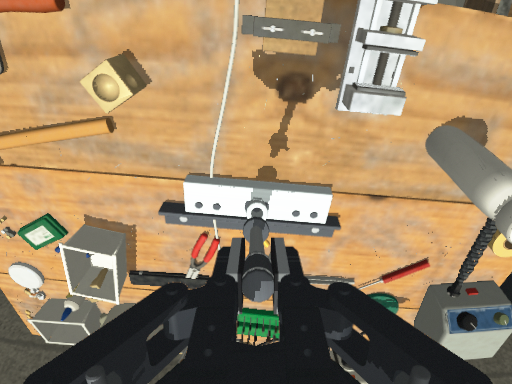

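View pics/s14c.png

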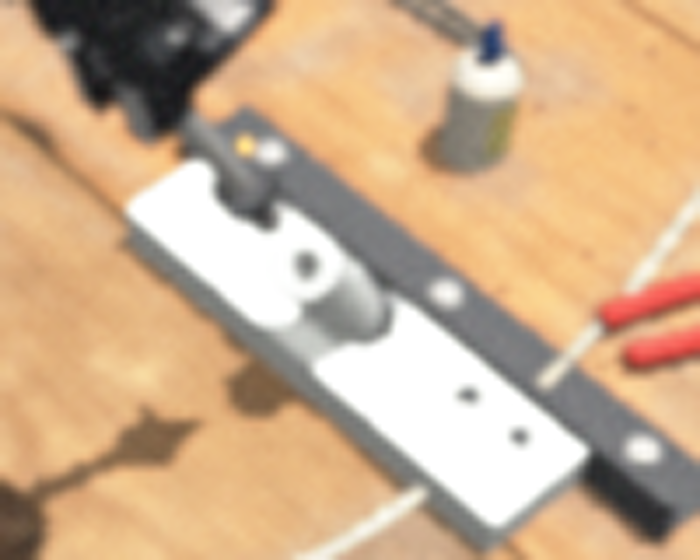

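```bash
python3 - <<'E'
import pickle
from h import *
s,p,im,d=pickle.load(open("pics/s14.pkl","rb"))
print(proj([[554.7,-351.9,115.7],[574.3,-350.9,78.9],[554.7-.493*36,-351.8,115.7+.87*36]],p).round(1))
s,p,im,d=pickle.load(open("pics/w14.pkl","rb"))
print(proj([[554.7,-351.9,115.7],[574.3,-350.9,78.9],[554.7-.493*47,-351.8,115.7+.87*47]],p).round(1))
cv2.imwrite("pics/w14c.png",cv2.resize(im[180:260,210:310,::-1],None,fx=7,fy=7,interpolation=cv2.INTER_CUBIC))
E
```

```text
[[288.9 221.9]
 [293.3 227.2]
 [284.2 217.1]]
[[255.7 220.1]
 [256.6 213.1]
 [255.8 229.5]]
```

View pics/w14c.png

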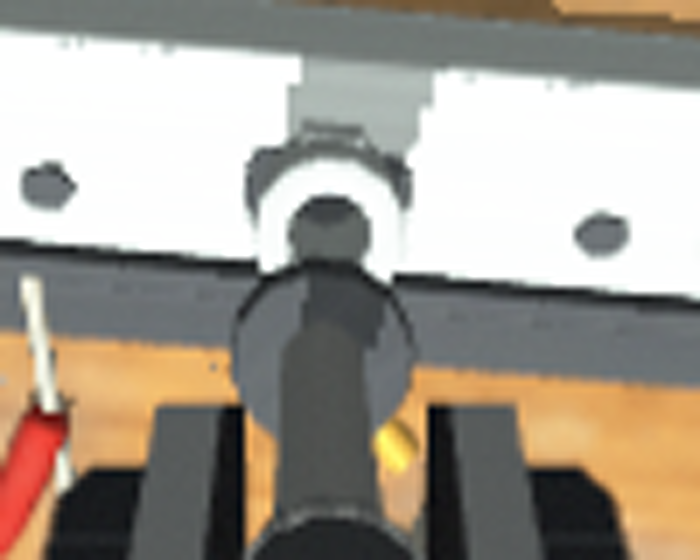

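```bash
python3 t10.py 5 0 .4 .4 0;python3 t10.py -15 0 .4 .4 0
```

```text
tip now [ 554.7 -351.9  115.7] axis [-0.493  0.003  0.87 ] tcp target [ 461.  -347.8  358.8] d world [ 17.5   1.4 -32.5] d tool(now) [-8.7  1.2 35.9] d tool(after spin) [-8.7  1.2 35.9]
tip now [ 554.7 -351.9  115.7] axis [-0.493  0.003  0.87 ] tcp target [ 471.  -347.9  341.5] d world [ 27.5   1.4 -49.8] d tool(now) [-13.9   1.   55.2] d tool(after spin) [-13.9   1.   55.2]
```

Rows along the axis: first 36 mm down to just above the mouth, then slowly 20 mm into it.

{"api": "play_rows", "payload": {"moves": [{"tx": -0.003,"ty": 0.001,"tz": 0.012,"spin": 0},{"tx": -0.003,"ty": 0,"tz": 0.012,"spin": 0},{"tx": -0.003,"ty": 0,"tz": 0.012,"spin": 0},{"tx": -0.001,"ty": 0,"tz": 0.003,"spin": 0},{"tx": -0.001,"ty": 0,"tz": 0.004,"spin": 0},{"tx": -0.001,"ty": 0,"tz": 0.004,"spin": 0},{"tx": -0.001,"ty": 0,"tz": 0.004,"spin": 0},{"tx": -0.001,"ty": 0,"tz": 0.004,"spin": 0},{"tx": 0,"ty": 0,"tz": 0,"spin": 0},{"tx": 0,"ty": 0,"tz": 0,"spin": 0}]}}

```text
clock: 31.42
tcp_pos: [470.7, -348.0, 340.2]
orientation: [-3.108, 0.257, -3.058]
contact_force: [-0.0, 0.2, -1.0]
opening: 14.4
```

```bash
python3 look.py w15 wrist; python3 look.py s15 scene;  python3 t10.py -25 0 .4 .4; python3 -c "
import cv2
a=cv2.imread('pics/s15.png');b=cv2.imread('pics/w15.png')
import numpy as np
cv2.imwrite('pics/s15c.png',np.hstack([cv2.resize(a[190:260,260:330],None,fx=5.5,fy=5.5,interpolation=2),cv2.resize(b[170:240,220:290],None,fx=5.5,fy=5.5,interpolation=2)]))"
```

```text
[ 470.7 -348.   340.2] [-3.108  0.257 -3.058] 31.4167
[ 470.7 -348.   340.4] [-3.107  0.257 -3.058] 31.4667Traceback (most recent call last):
  File "t10.py", line 10, in <module>
    if __name__=="__main__": a=[float(x) for x in sys.argv[1:]]; go(a[0],a[1],1,a[2:5] if len(a)>2 else (0,0,0))
                                                                 ~~^^^^^^^^^^^^^^^^^^^^^^^^^^^^^^^^^^^^^^^^^^^^^
  File "t10.py", line 8, in go
    target=M+along*t+np.array(off)-Rk.apply(tt)
           ~~~~~~~~~^~~~~~~~~~~~~~
ValueError: operands could not be broadcast together with shapes (3,) (2,)
```

View pics/s15c.png

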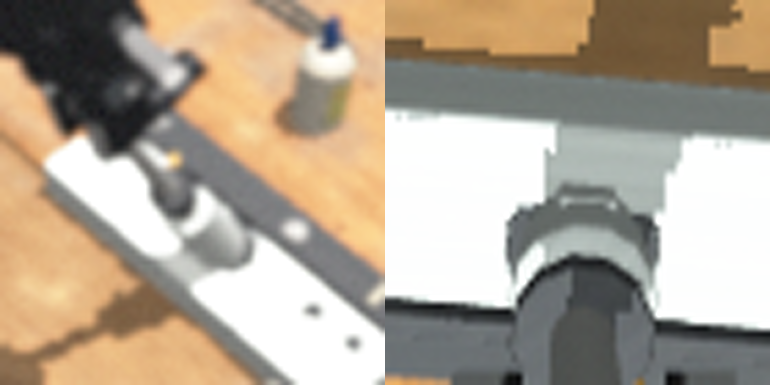

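{"api": "play_rows", "payload": {"moves": [{"tx": -0.001,"ty": 0,"tz": 0.004,"spin": 0},{"tx": -0.001,"ty": 0,"tz": 0.004,"spin": 0},{"tx": -0.001,"ty": 0,"tz": 0.004,"spin": 0},{"tx": -0.001,"ty": 0,"tz": 0.004,"spin": 0},{"tx": -0.001,"ty": 0,"tz": 0.004,"spin": 0},{"tx": -0.001,"ty": 0,"tz": 0.003,"spin": 0},{"tx": 0,"ty": 0,"tz": 0.001,"spin": 0},{"tx": 0,"ty": 0,"tz": 0,"spin": 0},{"tx": 0,"ty": 0,"tz": 0,"spin": 0},{"tx": 0,"ty": 0,"tz": 0,"spin": 0}]}}

```text
clock: 32.35
tcp_pos: [482.6, -347.8, 318.6]
orientation: [-3.108, 0.257, -3.058]
contact_force: [-0.2, 0.5, -1.3]
opening: 14.2
```

```bash
python3 t10.py -45 0 .4 .4 0
```

```text
tip now [ 593.4 -350.1   42.9] axis [-0.491  0.002  0.871] tcp target [ 486.4 -348.3  315.7] d world [ 3.8 -0.6 -3. ] d tool(now) [-2.9 -0.7  3.8] d tool(after spin) [-2.9 -0.7  3.8]
```

{"api": "play_rows", "payload": {"moves": [{"tx": -0.001,"ty": 0,"tz": 0.002,"spin": 0},{"tx": -0.001,"ty": 0,"tz": 0.002,"spin": 0},{"tx": -0.001,"ty": 0,"tz": 0.002,"spin": 0},{"tx": 0,"ty": 0,"tz": 0.001,"spin": 0},{"tx": 0,"ty": 0,"tz": 0,"spin": 0},{"tx": 0,"ty": 0,"tz": 0,"spin": 0},{"tx": 0,"ty": 0,"tz": 0,"spin": 0},{"tx": 0,"ty": 0,"tz": 0,"spin": 0},{"tx": 0,"ty": 0,"tz": 0,"spin": 0},{"tx": 0,"ty": 0,"tz": 0,"spin": 0}]}}

```text
clock: 33.18
tcp_pos: [487.3, -347.6, 312.6]
orientation: [-3.108, 0.257, -3.058]
contact_force: [-1.0, 0.5, -3.7]
opening: 14.8
```

```bash
python3 t10.py -52 0 .4 .4 0; python3 look.py w16 wrist; python3 look.py s16 scene; python3 -c "
import cv2
a=cv2.imread('pics/s16.png');b=cv2.imread('pics/w16.png')
import numpy as np
cv2.imwrite('pics/s16c.png',np.hstack([cv2.resize(a[190:260,260:330],None,fx=5.5,fy=5.5,interpolation=2),cv2.resize(b[170:240,220:290],None,fx=5.5,fy=5.5,interpolation=2)]))"
```

```text
tip now [ 598.  -350.    36.8] axis [-0.491  0.002  0.871] tcp target [ 489.9 -348.3  309.6] d world [ 2.7 -0.7 -2.9] d tool(now) [-1.8 -0.8  3.5] d tool(after spin) [-1.8 -0.8  3.5]
[ 487.3 -347.6  312.6] [-3.108  0.257 -3.058] 33.1833
[ 487.3 -347.6  312.6] [-3.108  0.257 -3.058] 33.2333
```

View pics/s16c.png

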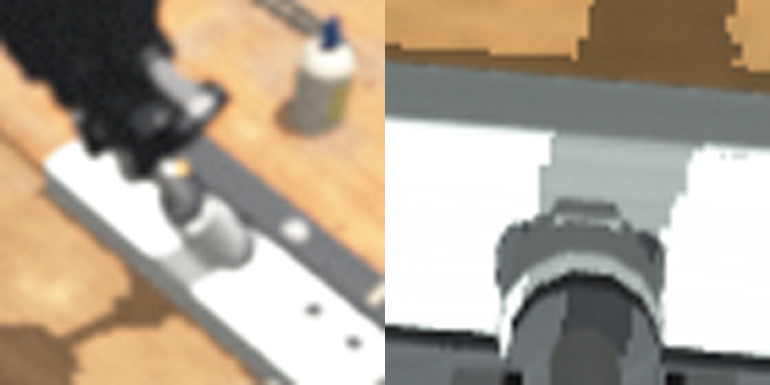

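{"api": "play_rows", "payload": {"moves": [{"tx": -0.001,"ty": 0,"tz": 0.002,"spin": 0},{"tx": -0.001,"ty": 0,"tz": 0.002,"spin": 0},{"tx": 0,"ty": 0,"tz": 0.001,"spin": 0},{"tx": 0,"ty": 0,"tz": 0,"spin": 0},{"tx": 0,"ty": 0,"tz": 0,"spin": 0},{"tx": 0,"ty": 0,"tz": 0,"spin": 0},{"tx": 0,"ty": 0,"tz": 0,"spin": 0},{"tx": 0,"ty": 0,"tz": 0,"spin": 0},{"tx": 0,"ty": 0,"tz": 0,"spin": 0},{"tx": 0,"ty": 0,"tz": 0,"spin": 0}]}}

```text
clock: 34.12
tcp_pos: [490.5, -347.5, 308.2]
orientation: [-3.108, 0.257, -3.058]
contact_force: [-2.1, -1.3, -4.0]
opening: 14.6
```

```bash
python3 t10.py -60 0 .4 .4 0
```

```text
tip now [ 601.3 -349.9   32.5] axis [-0.491  0.003  0.871] tcp target [ 493.9 -348.3  302.7] d world [ 3.4 -0.8 -5.5] d tool(now) [-1.8 -0.9  6.2] d tool(after spin) [-1.8 -0.9  6.2]
```

{"api": "play_rows", "payload": {"moves": [{"tx": -0.0005,"ty": 0,"tz": 0.002,"spin": 0},{"tx": -0.0005,"ty": 0,"tz": 0.002,"spin": 0},{"tx": 0,"ty": 0,"tz": 0.0005,"spin": 0},{"tx": 0,"ty": 0,"tz": 0,"spin": 0},{"tx": 0,"ty": 0,"tz": 0,"spin": 0},{"tx": 0,"ty": 0,"tz": 0,"spin": 0},{"tx": 0,"ty": 0,"tz": 0,"spin": 0},{"tx": 0,"ty": 0,"tz": 0,"spin": 0},{"tx": 0,"ty": 0,"tz": 0,"spin": 0},{"tx": 0,"ty": 0,"tz": 0,"spin": 0}]}}

```text
clock: 34.95
tcp_pos: [492.6, -347.6, 304.3]
orientation: [-3.107, 0.257, -3.058]
contact_force: [-4.7, 0.3, 1.6]
opening: 14.8
```

```bash
python3 t10.py -60 0 .4 .4 0; python3 look.py w17 wrist; python3 look.py s17 scene; python3 -c "
import cv2
a=cv2.imread('pics/s17.png');b=cv2.imread('pics/w17.png')
import numpy as np
cv2.imwrite('pics/s17c.png',np.hstack([cv2.resize(a[190:260,260:330],None,fx=5.5,fy=5.5,interpolation=2),cv2.resize(b[170:240,220:290],None,fx=5.5,fy=5.5,interpolation=2)]))"
```

```text
tip now [ 603.5 -350.    28.5] axis [-0.492  0.003  0.871] tcp target [ 493.9 -348.3  302.7] d world [ 1.2 -0.7 -1.6] d tool(now) [-0.7 -0.7  1.9] d tool(after spin) [-0.7 -0.7  1.9]
[ 492.6 -347.6  304.3] [-3.107  0.257 -3.058] 34.95
[ 492.6 -347.6  304.3] [-3.107  0.257 -3.058] 35.0
```

View pics/s17c.png

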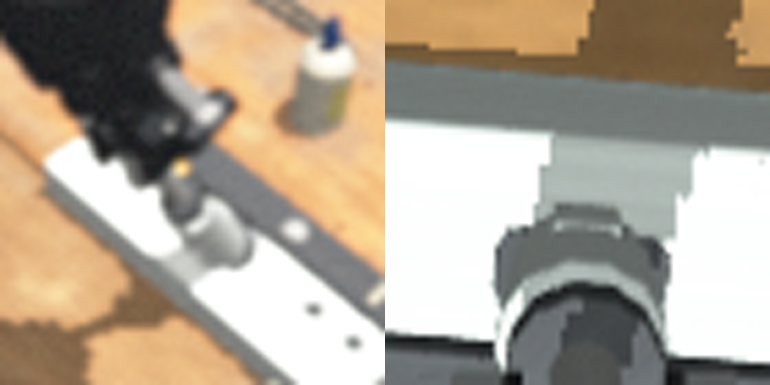

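View pics/w17.png

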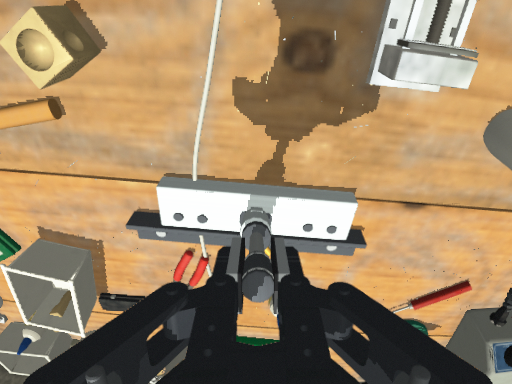

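{"api": "play_rows", "payload": {"moves": [{"tx": 0,"ty": 0,"tz": 0.001,"spin": 0},{"tx": -0.0005,"ty": 0,"tz": 0.001,"spin": 0},{"tx": 0,"ty": 0,"tz": 0,"spin": 0},{"tx": 0,"ty": 0,"tz": 0,"spin": 0},{"tx": 0,"ty": 0,"tz": 0,"spin": 0},{"tx": 0,"ty": 0,"tz": 0,"spin": 0},{"tx": 0,"ty": 0,"tz": 0,"spin": 0},{"tx": 0,"ty": 0,"tz": 0,"spin": 0},{"tx": 0,"ty": 0,"tz": 0,"spin": 0},{"tx": 0,"ty": 0,"tz": 0,"spin": 0}]}}

```text
clock: 35.88
tcp_pos: [493.4, -348.1, 303.7]
orientation: [-3.105, 0.258, -3.059]
contact_force: [-13.7, -1.1, 15.1]
opening: 14.4
```

```bash
python3 t10.py -60 0 .4 .4 0; python3 -c "
from plant import arm
s=arm.state();print(s['contact_force'],s['ft_torque'])"
```

```text
tip now [ 604.5 -351.2   28. ] axis [-0.492  0.005  0.87 ] tcp target [ 493.7 -347.6  302.6] d world [ 0.2  0.5 -1.1] d tool(now) [0.  0.5 1.1] d tool(after spin) [0.  0.5 1.1]
[-13.71172363  -1.05206423  15.08403085] [-0.57818475  2.27732999 -0.31801446]
```

{"api": "play_rows", "payload": {"moves": [{"tx": 0,"ty": 0,"tz": 0.001,"spin": 0},{"tx": 0,"ty": 0,"tz": 0,"spin": 0},{"tx": 0,"ty": 0,"tz": 0,"spin": 0},{"tx": 0,"ty": 0,"tz": 0,"spin": 0},{"tx": 0,"ty": 0,"tz": 0,"spin": 0},{"tx": 0,"ty": 0,"tz": 0,"spin": 0},{"tx": 0,"ty": 0,"tz": 0,"spin": 0},{"tx": 0,"ty": 0,"tz": 0,"spin": 0},{"tx": 0,"ty": 0,"tz": 0,"spin": 0},{"tx": 0,"ty": 0,"tz": 0,"spin": 0}]}}

```text
clock: 36.72
tcp_pos: [493.6, -348.3, 303.4]
orientation: [-3.104, 0.258, -3.059]
contact_force: [-20.3, -1.3, 23.7]
opening: 14.4
```

```bash
python3 look.py w18 wrist; python3 - <<'E'
import pickle
from h import *
s,p,im,d=pickle.load(open("pics/w18.pkl","rb"))
cv2.imwrite("pics/w18c.png",cv2.resize(im[190:300,200:320,::-1],None,fx=5,fy=5,interpolation=2))
E
```

```text
[ 493.6 -348.3  303.4] [-3.104  0.258 -3.059] 36.7167
```

View pics/w18c.png

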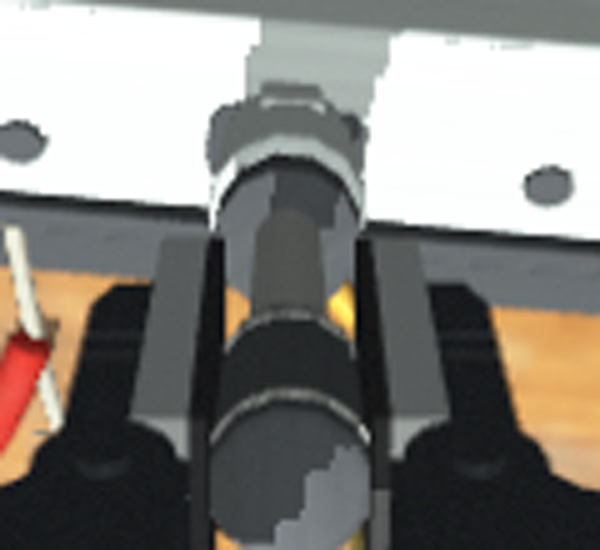

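{"api": "play_rows", "payload": {"moves": [{"tx": 0,"ty": 0,"tz": -0.0015,"spin": 0},{"tx": 0,"ty": 0,"tz": 0,"spin": 0},{"tx": 0,"ty": 0,"tz": 0,"spin": 0},{"tx": 0,"ty": 0,"tz": 0,"spin": 0},{"tx": 0,"ty": 0,"tz": 0,"spin": 0},{"tx": 0,"ty": 0,"tz": 0,"spin": 0},{"tx": 0,"ty": 0,"tz": 0,"spin": 0},{"tx": 0,"ty": 0,"tz": 0,"spin": 0},{"tx": 0,"ty": 0,"tz": 0,"spin": 0},{"tx": 0,"ty": 0,"tz": 0,"spin": 0}]}}

```text
clock: 37.6
tcp_pos: [493.4, -348.1, 303.9]
orientation: [-3.105, 0.257, -3.059]
contact_force: [-10.2, -2.2, 11.0]
opening: 14.4
```

{"api": "play_rows", "payload": {"moves": [{"tx": 0,"ty": 0,"tz": 0,"spin": 0},{"tx": 0,"ty": 0,"tz": 0,"spin": 0},{"tx": 0,"ty": 0,"tz": 0,"spin": 0},{"tx": 0,"ty": 0,"tz": 0,"spin": 0},{"tx": 0,"ty": 0,"tz": 0,"spin": 0},{"tx": 0,"ty": 0,"tz": 0,"spin": 0},{"tx": 0,"ty": 0,"tz": 0,"spin": 0},{"tx": 0,"ty": 0,"tz": 0,"spin": 0},{"tx": 0,"ty": 0,"tz": 0,"spin": 0},{"tx": 0,"ty": 0,"tz": 0,"spin": 0}], "jaw": 0}}

```text
clock: 38.43
tcp_pos: [493.5, -347.5, 302.9]
orientation: [-3.108, 0.257, -3.058]
contact_force: [0.5, -0.1, 0.1]
opening: 85.4
```

```bash
python3 look.py w19 wrist
```

```text
[ 493.5 -347.5  302.9] [-3.108  0.257 -3.058] 38.4333
```

View pics/w19.png

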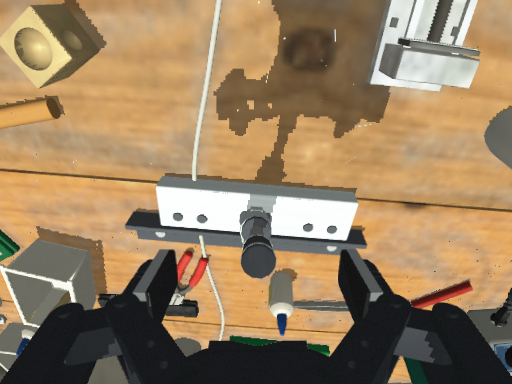

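{"api": "play_rows", "payload": {"moves": [{"tx": 0,"ty": 0,"tz": -0.01,"spin": 0},{"tx": 0,"ty": 0,"tz": -0.015,"spin": 0},{"tx": 0,"ty": 0,"tz": -0.025,"spin": 0},{"tx": 0,"ty": 0,"tz": -0.03,"spin": 0},{"tx": 0,"ty": 0,"tz": -0.03,"spin": 0},{"tx": 0,"ty": 0,"tz": -0.03,"spin": 0},{"tx": 0,"ty": 0,"tz": 0,"spin": 0},{"tx": 0,"ty": 0,"tz": 0,"spin": 0},{"tx": 0,"ty": 0,"tz": 0,"spin": 0},{"tx": 0,"ty": 0,"tz": 0,"spin": 0}]}}

```text
clock: 39.32
tcp_pos: [457.6, -345.6, 437.2]
orientation: [-3.109, 0.256, -3.059]
contact_force: [0.4, 0.4, 0.0]
opening: 85.4
```

```bash
python3 look.py w20 wrist; python3 look.py s20 scene; python3 look.py t20 top; python3 - <<'E'
import pickle
from h import *
a=pickle.load(open("pics/s20.pkl","rb"))[2]; b=pickle.load(open("pics/w20.pkl","rb"))[2]; c=pickle.load(open("pics/t20.pkl","rb"))[2]
f=lambda i,x,y,w:cv2.resize(i[y:y+w,x:x+w,::-1],(390,390),interpolation=2)
cv2.imwrite("pics/z20.png",np.hstack([f(a,250,185,90),f(b,200,150,120)]))
E
```

```text
[ 457.6 -345.6  437.2] [-3.109  0.256 -3.059] 39.3167
[ 457.6 -345.5  437.1] [-3.109  0.255 -3.059] 39.3667
[ 457.6 -345.6  437.2] [-3.109  0.256 -3.059] 39.4167
```

View pics/z20.png

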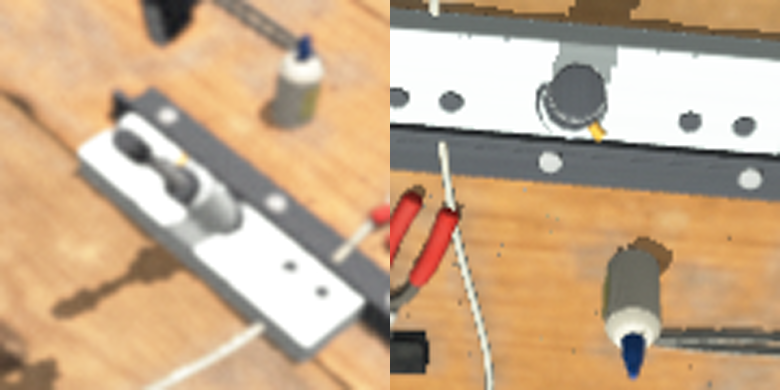

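View pics/w20.png

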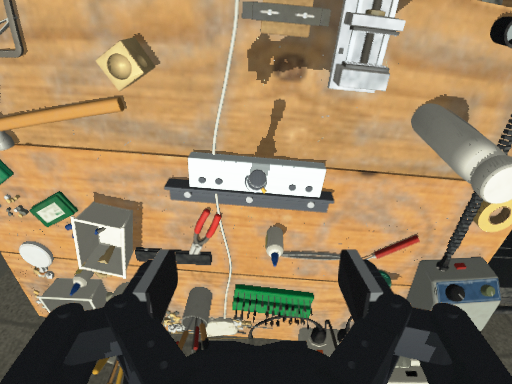

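View pics/s20.png

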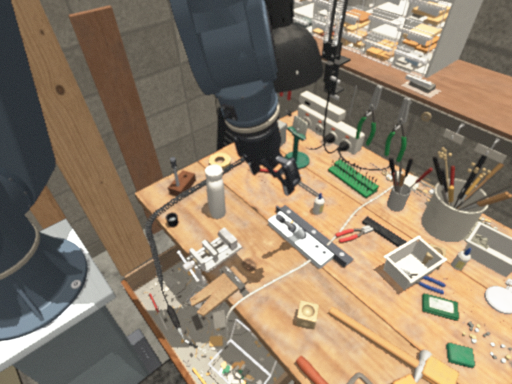

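```bash
python3 meas.py w20; python3 - <<'E'
import pickle
from h import *
M=np.array([574.5,-350.7,78.9]);t=np.array([-.5,.003,.866])
for f in ("w20","s20"):
    s,p,im,d=pickle.load(open(f"pics/{f}.pkl","rb")); W=cloud(d,p)
    q=W-M; a=q@t; r=np.linalg.norm(q-a[...,None]*t,axis=-1)
    m=(r<25)&(a>-2)&(a<130)
    h,_=np.histogram(a[m],bins=np.arange(-2,132,4)); print(f,"along-axis counts",h.tolist(),"max a",np.nanmax(a[m]).round(1))
    m2=m&(a>94); print(W[m2].mean(0).round(1), m2.sum())
    print(proj([M+12*t, M, M+100*t],p).round(1).tolist())
s,p,im,d=pickle.load(open("pics/w20.pkl","rb"));cv2.imwrite("pics/w20c.png",cv2.resize(im[145:215,160:340,::-1],None,fx=4,fy=4,interpolation=2))
s,p,im,d=pickle.load(open("pics/s20.pkl","rb"));cv2.imwrite("pics/s20c.png",cv2.resize(im[205:250,265:315,::-1],None,fx=13,fy=13,interpolation=2))
E
```

```text
bench z -0.6211451506777621 0.3641557430640887
[ 188  158   64   34 1744]
bar corners [[625.8, -456.0], [576.3, -449.4], [576.8, -357.5], [626.3, -358.0]]
bar rect ((601.3094482421875, -404.38006591796875), (93.03977966308594, 49.46300506591797), 89.71155548095703)
1028
fence top rect ((619.3007202148438, -358.5157165527344), (259.8641662597656, 28.446256637573242), 89.64777374267578) 25.76712047200715
w20 along-axis counts [48, 1, 9, 39, 37, 0, 0, 0, 0, 0, 0, 0, 0, 0, 0, 0, 0, 0, 0, 4, 0, 0, 0, 0, 3, 205, 40, 0, 0, 0, 0, 0, 0] max a 103.6
[ 518.1 -350.2  163.1] 248
[[255.8, 182.6], [255.8, 182.3], [256.4, 185.4]]
s20 along-axis counts [16, 5, 10, 16, 29, 3, 1, 2, 4, 3, 2, 3, 3, 4, 3, 3, 3, 0, 2, 8, 5, 3, 5, 5, 6, 19, 18, 0, 0, 0, 0, 0, 0] max a 105.0
[ 516.2 -352.   162. ] 43
[[291.9, 225.7], [293.3, 227.1], [280.2, 214.2]]
```

View pics/w20c.png

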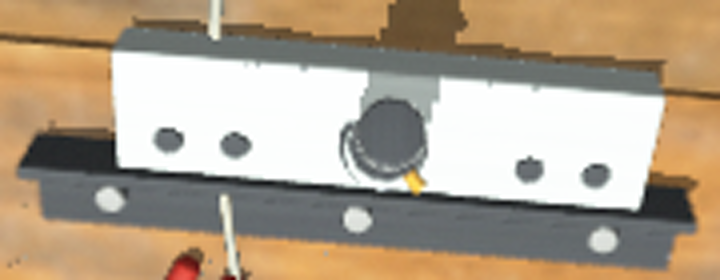

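View pics/s20c.png

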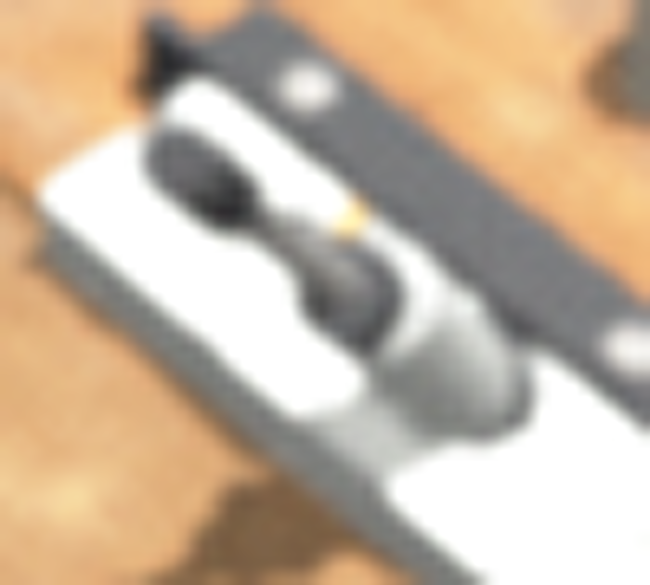

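```bash
python3 - <<'E'
import pickle
from h import *
M=np.array([574.5,-350.7,78.9])
for f in ("w19","w20","s20","t20"):
    s,p,im,d=pickle.load(open(f"pics/{f}.pkl","rb")); W=cloud(d,p)
    top=np.array([518.1,-350.2,163.1]); ax=top-M; ax/=np.linalg.norm(ax)
    for nm,c,lo,hi in (("collar",M,4,25),("mouth",M,-4,4),("head",M,90,115)):
        for axn,v in (("tube",np.array([-.5,.003,.866])),("rod",ax)):
            q=W-M; a=q@v; r=np.linalg.norm(q-a[...,None]*v,axis=-1); m=(r<14)&(a>lo)&(a<hi)
            if m.sum()>3: print(f,nm,axn,m.sum(),"pct a",np.percentile(a[m],[5,25,50,75,95]).round(1))
E
```

```text
w19 collar tube 422 pct a [11.6 13.  13.6 14.1 15.6]
w19 collar rod 424 pct a [11.3 13.4 13.9 14.5 15.6]
w19 mouth tube 82 pct a [-3.4 -1.5 -0.2  0.6  2.7]
w19 mouth rod 83 pct a [-3.  -1.3 -0.1  0.6  1.7]
w19 head tube 935 pct a [ 98.9 100.7 101.3 101.8 102.4]
w19 head rod 1057 pct a [ 96.6 100.8 101.4 101.9 102.6]
w20 collar tube 78 pct a [ 9.6 13.2 13.9 14.3 15.3]
w20 collar rod 77 pct a [ 9.2 13.  13.5 14.1 14.9]
w20 mouth tube 49 pct a [-1.  -0.   0.5  1.2  2. ]
w20 mouth rod 49 pct a [-1.6 -0.4  0.2  0.8  1.4]
w20 head tube 244 pct a [ 99.6 100.7 101.3 101.7 102.4]
w20 head rod 248 pct a [ 99.3 101.  101.5 102.  102.6]
s20 collar tube 54 pct a [ 7.6 12.  14.3 16.4 19.2]
s20 collar rod 57 pct a [ 7.1 12.2 14.6 16.2 19.3]
s20 mouth tube 19 pct a [-2.  -0.8  0.8  1.6  2.9]
s20 mouth rod 20 pct a [-3.1 -0.9  0.4  1.5  2.4]
s20 head tube 40 pct a [ 92.1  99.9 101.5 102.5 103.8]
s20 head rod 48 pct a [ 92.3 100.  101.7 102.7 103.8]
t20 collar tube 41 pct a [ 7.6 10.4 13.5 15.5 22.6]
t20 collar rod 42 pct a [ 7.2 10.4 13.4 15.5 22.3]
t20 mouth tube 16 pct a [-3.2 -1.2  1.2  2.2  3. ]
t20 mouth rod 15 pct a [-2.6 -0.9  0.7  1.8  2.7]
```

```bash
python3 - <<'E'
import pickle
from h import *
for f in ("w6","w20"):
    s,p,im,d=pickle.load(open(f"pics/{f}.pkl","rb")); W=cloud(d,p); g=im.min(2)
    for y0 in (-440,-420,-400,-300,-280,-262):
        # sample along x at z=22
        xs=np.arange(560,640,.25); uv=proj(np.c_[xs,np.full_like(xs,y0),np.full_like(xs,22.)],p).astype(np.float32)
        v=cv2.remap(g.astype(np.float32),uv[:,0].copy(),uv[:,1].copy(),cv2.INTER_LINEAR).ravel()
        b=np.nonzero(v>150)[0]; print(f,y0,"white x",xs[b[0]],xs[b[-1]])
E
```

```text
w6 -440 white x 576.75 625.5
w6 -420 white x 577.0 625.5
w6 -400 white x 577.25 625.75
w6 -300 white x 578.0 626.25
w6 -280 white x 577.75 626.5
w6 -262 white x 578.0 626.5
w20 -440 white x 576.0 625.25
w20 -420 white x 576.0 625.25
w20 -400 white x 576.0 626.25
w20 -300 white x 576.5 626.5
w20 -280 white x 576.75 626.25
w20 -262 white x 577.0 639.75
```

```bash
python3 -c "
from plant import arm
print(arm.finish_job()); print(arm.state()['clock'])"
```

```text
the job is handed in; nothing more can be done
None
the job is handed in; nothing more can be done
```

The bar is flush against the fence, and the depth rod is standing bottomed in the tube with its collar at the mouth. I handed the job in at about 39.5 s.

**What I did**
- **Bar:** I pushed it back with closed fingers, alternating ends. The last pushes stopped at the same place on both sides (TCP x 565.3 right, 565.5 left) with 12–20 N.
- **Detour:** The first turn towards the stand was a mistake. I had the last joint's direction wrong and it hit its limit, which carried the arm behind its base and tilted the tool about 22°. It touched nothing. I brought the tilt to 15°, in line with the tube's lean.
- **Rod:** I gripped it upright with the tool at that tilt, then a near-half turn of the tool leaned it about 30° to match the tube. I pressed it in until the force rose to about 31 N with only 0.4 mm more travel, then released it and backed away.

**Last checks**
- **Bar still flush:** Its rear edge is unchanged within 0.5 mm, at about 625–626.5 mm along its length. One sample near the left end failed to find the edge. No gap shows in the picture.
- **Rod depth:** The tip is about 58–59 mm down the tube, within the 42–60 mm range.
- **Rod lean:** It tipped about 4° forward within the bore's play after I let go.
- **Collar contact:** Camera depth puts the middle of the collar's underside about 1 mm off the mouth. That fits it resting on the front edge because of the lean, but the depth noise is about that large, so contact is not proven exactly.
- **Other things:** The punch was still in its stand, and the other things were standing in place in the last pictures.

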